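Turn the reversible vial rack over and clamp it on the shaker

ROBOT

A 7-joint arm with a two-finger parallel gripper is mounted at the origin on the work surface. World frame = base frame: x ahead of the robot, y to its left, z up, the work surface at z = 0. Lengths are in m, angles in rad, forces in N, time in s.
With the tool pointing down it reaches from about 0.4 to 0.925 m from the base axis. Payload 5.6 kg.
Tool frame: the origin (TCP) lies between the finger pads; the fingertips stand 14 mm ahead of it and the grasp point (between the pads) lies 5 mm behind it; x points along the fingers, y is the direction in which the jaws open and shut, and the axes are right-handed (so a half turn about x gives the same grasp; the last joint's range is limited). The gripper opens to 85 mm and grips with 20 to 120 N. Pads are 22 mm wide; open, the fingers measure 114 mm over their backs; the gripper's body (76 mm by 85 mm) begins 54 mm behind the grasp point. The pads swing forward as they close: fully open they stand 13 mm farther back than shut.
Start: joints at [-1.335, 0.468, -0.012, 1.603, 0.006, 1.071, -0.056], TCP at [0.179, 0.625, 0.245] pointing down, gripper open.
Joint ranges: [-2.53, 2.53], [-0.31, 2.02], [-1.57, 1.55], [0.28, 2.44], [-1.29, 4.43], [0.15, 1.84], [-2.92, 2.92]. Speed limits (rad/s): [2.57, 2.57, 3.14, 3.14, 3.14, 3.14, 3.14].

INTERFACE

Orientations are given as [roll, pitch, yaw] about the fixed x, y, z axes, in that order (R = Rz(yaw) Ry(pitch) Rx(roll)).
In Python, from workcell import readout, snapshot, ticket, finder gives the robot as it stands.
- The arm moves only by the tool move_arm, never from a script. Its argument "steps" is a list of rows, each an object of numbers: "x", "y", "z": the shift along the tool's x, y, z in cm; "wx", "wy", "wz": the turn, a rotation vector about the tool's x, y, z in rad; "grip": the finger opening in cm, from 0 to 8.54. A call has 1 to 12 rows; each row shifts and turns the commanded pose from where the row before left it, along the tool's axes as they then stand; what a row does not reach is not made up. A row lasts 1/10 s, in which the tool goes at most 50 mm and 8.59 degrees, less where a joint would pass 70% of its speed; a pose out of reach is approached as far as the arm can. A call is refused whole if a number of a shift passes 5 or a number of a turn 0.15, either way. A call with a gripper value outside its range is refused whole. The fingers move at their own pace and stop on an object; "force" is the grip in N (left out, the last holds). Time passes only in rows, so rows that do not move let the fingers close. It gives the time, the measured TCP pose, the force and the opening at its end, in the units of the state.
- readout.get_obs(): the state, without advancing time (a new reading comes with each control period).
- snapshot(name): name is "scene" or "side" or "wrist"; returns a dict with "frame" (400x640x3 uint8, blue, green, red), "z_map" (400x640 float32, m along the optical axis (not along the pixel's ray), 0 where there is no reading), "camera_matrix" (3x3 intrinsics, pixels), "R" (3x3) and "t" (3): a world point X has camera coordinates R X + t. Camera axes: x right, y down, z forward; pixel columns grow to the right and rows downward; lengths in m; the calibration is good to about 2 mm. A picture is of the moment at which its call begins.
- ticket.finish_job(): hands the job in, once; it reports no verdict.
Trained networks look in a picture, given as the dict that the camera call returned (one of the last four; its "shot" number tells which), for a name from the list of things; names that differ only in an ending like _2 or _b are one class to them, and where a whole thing is asked for, a point or a joint stands for the part that bears it (a point fixed in the world has none). Each returns a list of dicts, best first, with "confidence" (0 to 1); they miss things now and then, are a little off and sometimes report something else, mostly with a low value. They report only what shows in the picture. A call takes as long as a camera call. They do not tell look-alikes from the thing itself.
- finder.recognise(name, picture): "extent" ([left, top, right, bottom] in pixels, round what is visible of it).
- finder.tip_of(name, picture): "position" ([row, column] in pixels: a listed point, or the origin of a listed thing).
The state is a dict: "clock": time; "joint_pos": joint angles; "joint_velocities": joint speeds; "joint_efforts": joint torques, N m; "tool_pos": TCP position; "orientation": TCP orientation; "contact_force": force on the tool from outside, world axes, zero at the start; "wrist_torque": the same for the moment, N m; "finger_gap": finger opening in m.
Only numpy, scipy, OpenCV 4.12 (cv2) and the standard library are available. Lean on these libraries where they do the work, as an engineer would, in place of code of your own. Each camera call takes 0.05 s, during which the arm holds its last target.

TASK

The reversible vial rack is lying on the bench with its small sockets up. Turn it over so that its eight large sockets face up, lay it on the mat of the shaker between the two bars and lengthwise along them, without dropping it or letting it topple over; then push the sliding clamp bar (the one with black knobs, on the front-panel side) towards the fixed bar until the rack is held snugly between the two. Leave the bottle, the flask and the carton of vials where they are.

Things in the scene. Friction and masses are not known exactly. Their poses are not given: they have to be found in the camera images.
- rack_center (a point): centre of the reversible vial rack: loose stiff white plastic slab 120 mm long (its x), 62 mm wide (y), 28 mm thick (z), 0.08 to 0.17 kg, plain sides. Its +z face, up at the start, has 18 small sockets (3 rows of 6, 16 mm wide, 11 mm deep); its -z face, on the bench, has 8 large ones (2 rows of 4, 26 mm wide, 11 mm deep). It can stand by itself on a 62 x 28 mm end, centre 60 mm up.
- shaker: orbital shaker, fixed, switched off: grey housing 250 mm deep (its x, pointing away from its front panel), 280 mm wide (y); origin at the centre of its underside. On top a flat platform with a black mat and, over it along y, two round steel bars 14 mm thick, 224 mm long. The bars' end blocks and their knobs stand at y = +-125 mm, 24 mm long in x, up to 41 mm over the mat.
- mat_center (a point): centre of the top of the shaker's black rubber mat (226 mm in x, 222 mm in y), 90 mm above the bench; axes as the shaker's.
- fixed_bar_mid (a point): middle of the fixed bar, on its axis, 92 mm from the mat centre towards +x of the shaker; the bar's near side, which the rack is clamped against, is 7 mm closer.
- clamp_bar_mid (a point): middle of the sliding clamp bar, on its axis, 18 mm over the mat; the bar is 14 mm thick. At joint value 0 it lies 85 mm from the mat centre towards -x of the shaker.
- clamp_bar (a joint): slide of the clamp bar along the shaker's +x, towards the fixed bar, in m: 0 is fully back, 0.112 the end stop. The clear gap between the bars is 163 mm less this value, so with the 62 mm wide rack snug between them it reads about 0.101. It moves with about 2 N of friction and stays where it is left.
- amber_bottle: amber reagent bottle, 80 mm across and 165 mm tall, loose on the bench; leave alone. Origin at the centre of its base.
- flask: conical glass flask with a black stopper, 92 mm across and 158 mm tall, loose on the bench; leave alone. Origin at the centre of its base.
- vial_carton: open carton 100 x 130 mm holding glass vials with black caps, 67 mm tall, loose on the bench; leave alone. Origin at the centre of its base.
Mind the look-alikes: they are no part of the job. Of the things that look like the part that bears rack_center, take the one that is nearest to the robot's base at the start.

How it is judged:
On the way:
1. the rack lies on the mat between the bars with its large sockets up, the clamp bar not yet against it (angle between rack_center's own z axis and vertical above 3 rad and z of rack_center in the frame of mat_center between 0.009 and 0.02 m and x of rack_center in the frame of mat_center between -0.05 and 0.06 m and y of rack_center in the frame of mat_center between -0.055 and 0.055 m and value of joint clamp_bar below 0.09 m), for 0.3 s.
At the end, for the whole second after the job is handed in: Rack at rest flat on the mat (5 degrees), large sockets up, against the fixed bar (centre 54 mm from the mat centre, within 5 mm), parallel to the bars within 0.06 rad and within 50 mm of the middle of their length; clamp bar up against it (joint over 0.096: at most 5 mm of play) (angle between rack_center's own z axis and vertical above 3.05 rad and z of rack_center in the frame of mat_center between 0.01 and 0.018 m and x of rack_center in the frame of mat_center between 0.048 and 0.059 m and y of rack_center in the frame of mat_center between -0.05 and 0.05 m and angle between the x axis of rack_center and the y axis of mat_center, either way round below 0.06 rad and value of joint clamp_bar above 0.096 m and linear speed of rack below 0.02 m/s); the robot touches nothing.
It fails at once if the rack is dropped or topples (moves faster than 0.6 m/s with nothing of the robot touching it) (contact force between rack and the fingers below 0.02 N and contact force between rack and the arm below 0.02 N and linear speed of rack above 0.6 m/s).
It fails at once if the amber bottle is moved over 20 mm or tipped (distance of amber_bottle from where it was at the start of the episode above 0.02 m or angle between amber_bottle's own z axis and vertical above 0.2 rad).
It fails at once if the flask is moved over 20 mm or tipped (distance of flask from where it was at the start of the episode above 0.02 m or angle between flask's own z axis and vertical above 0.2 rad).
It fails at once if the carton of vials is moved over 20 mm or tipped (distance of vial_carton from where it was at the start of the episode above 0.02 m or angle between vial_carton's own z axis and vertical above 0.2 rad).
It also fails if it takes over 72 s, if anything falls off the work surface, if the arm or the gripper's body presses on something with over 40 N, if the wrist force passes 120 N, or if a joint passes its speed limit or range.

## Working session

There is one attempt and no reset: what is moved stays moved. The work goes in short steps, Python scripts to look and compute and a tool call to move; the robot and the scene stay as the last step left them, time stands still between calls to the robot, and variables do not carry over. Pictures are saved under pics/ and viewed, and the job is handed in when it is done.

Besides the shell and the picture viewer there is one more tool, called after "Emit:" as name([rows], argument=value, ...), one row to a line, values as JSON. move_arm: Moves the arm, as the interface text tells. Its arguments: {"type":"object","properties":{"steps":{"type":"array"},"force":{"type":"number"}},"required":["steps"]}

```bash
ls; mkdir -p pics; python3 - <<'E'
from workcell import readout, snapshot, ticket, finder
import cv2,pickle
print(readout.get_obs())
for n in ["scene","side","wrist"]:
    s=snapshot(n); cv2.imwrite(f"pics/{n}0.png",s["frame"]); pickle.dump(s,open(f"{n}0.pkl","wb"))
    print(n,s["R"],s["t"],s["camera_matrix"])
    for o in ["rack_center","mat_center","fixed_bar_mid","clamp_bar_mid","amber_bottle","flask","vial_carton"]:
        print(o,[(x["position"],round(x["confidence"],2)) for x in finder.tip_of(o,s)][:4])
E
```

```text
pics
{'clock': 0.0, 'joint_pos': array([-1.33498691,  0.46838163, -0.01155156,  1.60365767,  0.00596511,
        1.07140307, -0.05631422]), 'joint_velocities': array([-0.0005108 ,  0.00036695,  0.00018568,  0.00025814,  0.00087722,
       -0.00064997,  0.00131945]), 'joint_efforts': array([-1.16557103e-04, -5.32368422e+01,  2.15679815e-02, -2.51305819e+01,
        1.14051194e-02,  7.70167942e-03,  1.80960126e-05]), 'tool_pos': array([0.17882193, 0.62434507, 0.2443213 ]), 'orientation': array([-1.50531991,  1.56898086, -1.78426983]), 'contact_force': array([ 0.46842441, -0.04814807, -0.10302853]), 'wrist_torque': array([-0.00754936,  0.02219505,  0.0102467 ]), 'finger_gap': 0.08511977287378278}
scene [[-0.43967282  0.898134   -0.00656703]
 [ 0.7103361   0.34324506 -0.6144961 ]
 [-0.54964574 -0.27484204 -0.78889252]] [ 0.30512623 -0.39347807  1.95246279] [[401.91449647   0.         316.01542362]
 [  0.         401.91449647 207.66354169]
 [  0.           0.           1.        ]]
rack_center [([224.7, 386.9], 0.87), ([268.2, 379.1], 0.78)]
mat_center [([166.8, 285.0], 0.71)]
fixed_bar_m
[... 561 characters left out ...]
.81), ([274.7, 320.9], 0.7), ([272.8, 261.0], 0.59)]
mat_center [([169.4, 358.2], 0.93)]
fixed_bar_mid [([164.4, 334.9], 0.98)]
clamp_bar_mid [([168.5, 378.2], 0.77)]
amber_bottle [([366.9, 304.3], 0.66)]
flask [([134.8, 376.9], 0.83)]
vial_carton [([206.6, 269.6], 0.79)]
wrist [[ 2.75578873e-01  9.61278463e-01  2.75022588e-05]
 [ 9.13171090e-01 -2.61796410e-01  3.12379897e-01]
 [ 3.00291268e-01 -8.60601858e-02 -9.49957262e-01]] [-0.65021319 -0.03975457  0.37994833] [[319.19333811   0.         323.76270074]
 [  0.         319.19333811 198.14678782]
 [  0.           0.           1.        ]]
rack_center []
mat_center []
fixed_bar_mid []
clamp_bar_mid []
amber_bottle []
flask []
vial_carton []
```

View pics/scene0.png

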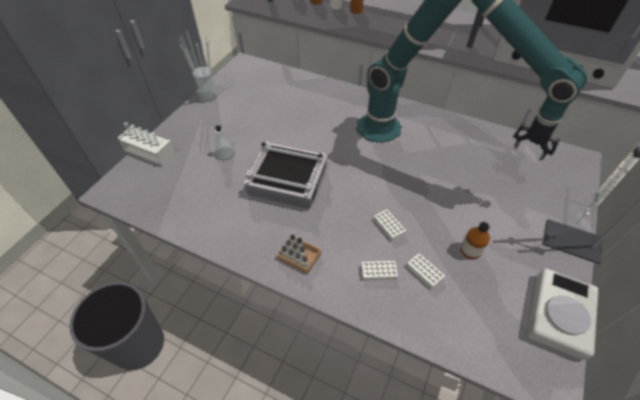

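View pics/side0.png

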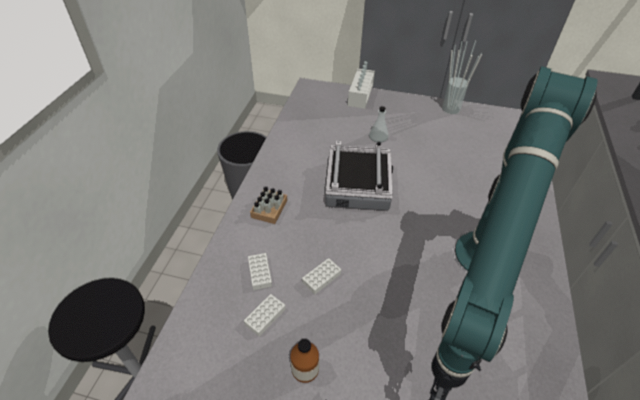

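View pics/wrist0.png

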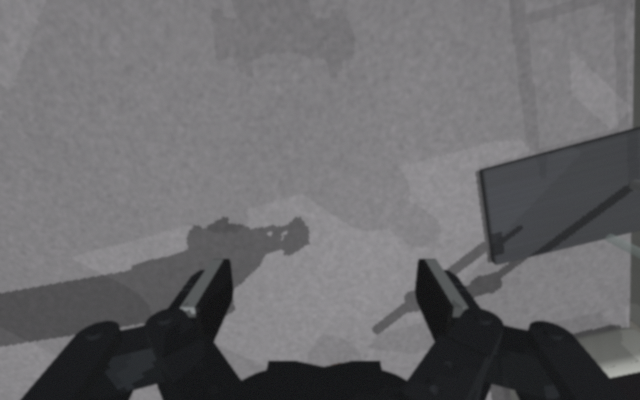

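```bash
cat > h.py <<'E'
import numpy as np,pickle,cv2
def cloud(s):
    K=s["camera_matrix"];z=s["z_map"];h,w=z.shape
    v,u=np.mgrid[:h,:w]
    P=np.stack([(u-K[0,2])/K[0,0]*z,(v-K[1,2])/K[1,1]*z,z],-1)
    X=(P-s["t"])@s["R"]; X[z==0]=np.nan
    return X
def proj(s,X):
    c=np.asarray(X)@s["R"].T+s["t"]; p=c@s["camera_matrix"].T; return p[...,:2]/p[...,2:]
def rect(p):
    r=cv2.minAreaRect(p.astype(np.float32)*1000); return r
E
python3 - <<'E'
from h import *
from scipy import ndimage as nd
for n in ["scene","side"]:
    s=pickle.load(open(n+"0.pkl","rb"));X=cloud(s)
    m=(X[...,2]>0.012)&(X[...,2]<0.25)&(X[...,0]>0.2)&(X[...,0]<1.4)&(abs(X[...,1])<0.9)
    L,k=nd.label(m)
    for i in range(1,k+1):
        p=X[L==i]
        if len(p)<80: continue
        vv,uu=np.where(L==i)
        top=p[p[:,2]>np.percentile(p[:,2],95)-.006]
        print(n,i,len(p),"px",int(uu.mean()),int(vv.mean()),"mean",p.mean(0).round(3),"ztop",np.percentile(p[:,2],95).round(3),"rect",rect(top[:,:2]))
for n in ["scene","side"]:
    s=pickle.load(open(n+"0.pkl","rb"));f=s["frame"]
    c=f[130:290,220:500] if n=="scene" else f[130:390,230:410]
    cv2.imwrite(f"pics/{n}0c.png",cv2.resize(c,None,fx=2.8 if n=="scene" else 2.3,fy=2.8 if n=="scene" else 2.3,interpolation=cv2.INTER_CUBIC))
E
```

```text
scene 8 90 px 200 87 mean [ 0.205 -0.882  0.084] ztop 0.148 rect ((206.0239715576172, -881.6194458007812), (5.718958377838135, 25.67780303955078), 1.0312174558639526)
scene 17 395 px 222 144 mean [ 0.49  -0.56   0.069] ztop 0.154 rect ((476.6095886230469, -570.2688598632812), (29.18681526184082, 25.180545806884766), 66.10599517822266)
scene 18 761 px 155 146 mean [ 0.628 -0.823  0.069] ztop 0.136 rect ((621.2238159179688, -846.3720703125), (87.92740631103516, 18.563491821289062), 89.54871368408203)
scene 19 3841 px 286 174 mean [ 0.535 -0.213  0.083] ztop 0.114 rect ((517.1702880859375, -225.78050231933594), (189.38914489746094, 271.7125549316406), 9.772348403930664)
scene 27 140 px 589 208 mean [0.304 0.868 0.19 ] ztop 0.246 rect ((304.27777099609375, 868.0435180664062), (15.711230278015137, 7.772609233856201), 75.16972351074219)
scene 28 462 px 389 223 mean [0.542 0.246 0.022] ztop 0.03 rect ((541.0062255859375, 245.1238250732422), (121.38641357421875, 63.98404312133789), 56.825870513916016)
scene 30 734 px 476 240 mean [0.532 0.557 0.096] ztop 0.164 rect ((510.5630187988281, 558.7
[... 1368 characters left out ...]
72, 76.39823150634766), 86.81593322753906)
side 17 602 px 259 270 mean [0.75  0.284 0.024] ztop 0.033 rect ((750.67333984375, 281.6841125488281), (61.80435562133789, 124.93058776855469), 27.778263092041016)
side 18 663 px 320 274 mean [0.543 0.248 0.024] ztop 0.032 rect ((542.792724609375, 246.40252685546875), (122.17501068115234, 64.90104675292969), 57.93960189819336)
side 19 798 px 264 313 mean [0.679 0.433 0.024] ztop 0.033 rect ((678.4330444335938, 431.3612976074219), (120.816650390625, 64.96217346191406), 66.12384796142578)
side 20 1026 px 304 360 mean [0.507 0.578 0.106] ztop 0.167 rect ((512.1107177734375, 560.893798828125), (31.640398025512695, 34.72477722167969), 16.539989471435547)
```

View pics/scene0c.png

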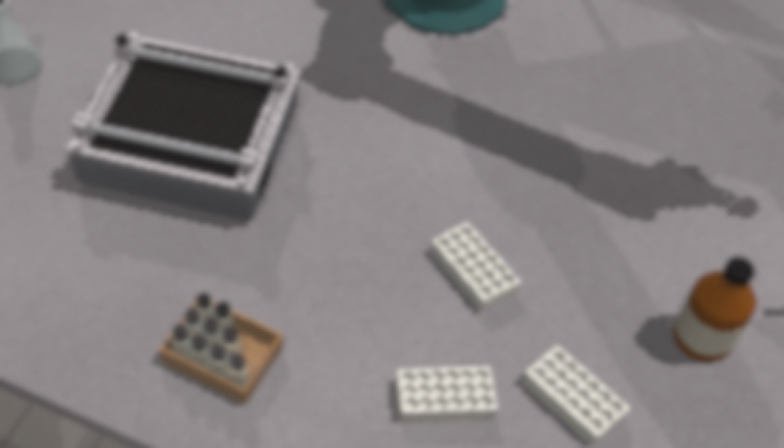

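View pics/side0c.png

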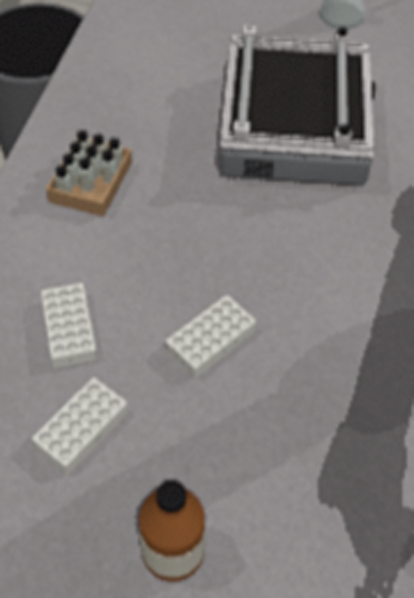

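```bash
python3 - <<'E'
from h import *
from scipy import ndimage as nd
S={n:pickle.load(open(n+"0.pkl","rb")) for n in ["scene","side"]}
for n,s in S.items():
    X=cloud(s)
    x,y,z=X[...,0],X[...,1],X[...,2]
    # mat: dark pixels z~.09
    g=s["frame"].max(2)
    m=(abs(z-.09)<.012)&(abs(x-.52)<.2)&(abs(y+.22)<.2)&(g<60)
    p=X[m]; print(n,"mat",m.sum(),p.mean(0).round(4),rect(p[:,:2]))
    b=(z>.104)&(z<.125)&(abs(x-.52)<.2)&(abs(y+.22)<.2)
    im=np.zeros(z.shape,np.uint8); im[b]=255
    r=s["frame"].copy(); r[b]=(0,0,255)
    c=r[130:215,230:340] if n=="scene" else r[130:215,310:410]
    cv2.imwrite(f"pics/{n}_b.png",cv2.resize(c,None,fx=6,fy=6,interpolation=cv2.INTER_NEAREST))
# arm
s=S["side"];X=cloud(s)
m=(X[...,2]>.1)&(np.hypot(X[...,0],X[...,1])<1)
for (u,v) in [(545,95),(545,110),(535,150),(500,250),(478,320),(470,340),(455,365),(580,100)]:
    print("arm",u,v,X[v,u].round(3))
s=S["scene"];X=cloud(s)
for (u,v) in [(378,128),(383,100),(378,77),(400,45),(430,10),(510,20),(560,90),(545,125),(525,145)]:
    print("arm sc",u,v,X[v,u].round(3))
E
```

```text
scene mat 1364 [ 0.514  -0.2267  0.0881] ((523.2962036132812, -225.8913116455078), (192.08518981933594, 211.78408813476562), 9.733999252319336)
side mat 1571 [ 0.5053 -0.2238  0.0906] ((508.2122802734375, -228.65194702148438), (218.5399627685547, 219.03024291992188), 9.316591262817383)
arm 545 95 [0.117 0.253 0.794]
arm 545 110 [0.115 0.283 0.781]
arm 535 150 [0.125 0.356 0.741]
arm 500 250 [0.162 0.524 0.644]
arm 478 320 [0.182 0.633 0.584]
arm 470 340 [0.189 0.661 0.562]
arm 455 365 [0.19  0.66  0.459]
arm 580 100 [0.061 0.269 0.803]
arm sc 378 128 [0.061 0.013 0.045]
arm sc 383 100 [0.063 0.018 0.206]
arm sc 378 77 [ 0.066 -0.018  0.312]
arm sc 400 45 [0.081 0.055 0.481]
arm sc 430 10 [0.114 0.144 0.645]
arm sc 510 20 [0.166 0.396 0.69 ]
arm sc 560 90 [0.221 0.607 0.543]
arm sc 545 125 [0.208 0.622 0.4  ]
arm sc 525 145 [-0.177  0.657 -0.003]
```

View pics/scene_b.png

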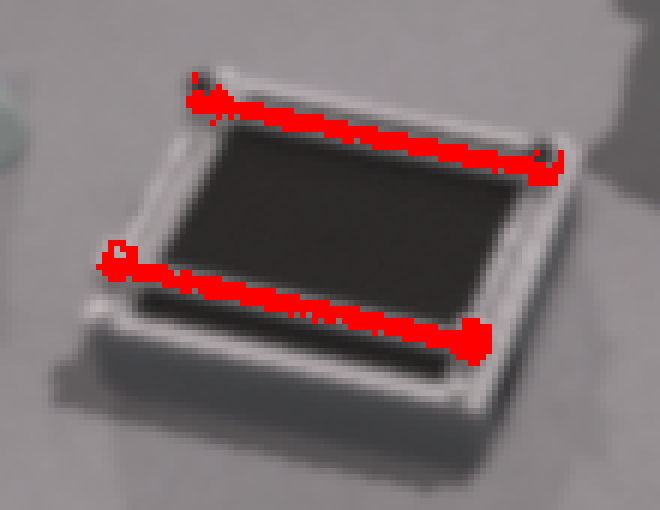

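View pics/side_b.png

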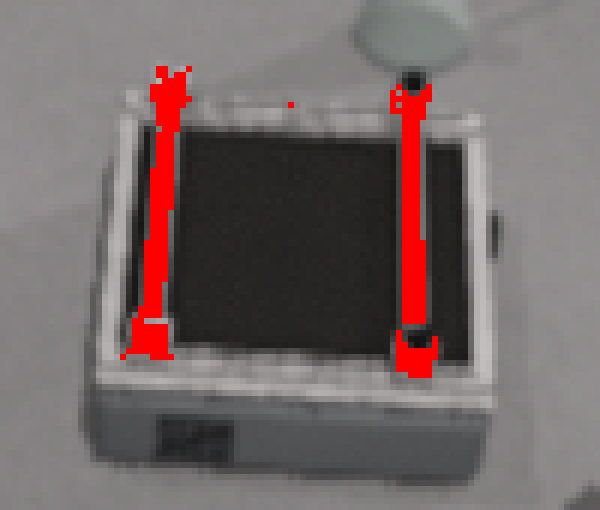

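```bash
python3 - <<'E'
from h import *
S={n:pickle.load(open(n+"0.pkl","rb")) for n in ["scene","side"]}
for n,s in S.items():
    X=cloud(s);x,y,z=X[...,0],X[...,1],X[...,2]
    b=(z>.106)&(z<.122)&(abs(x-.52)<.2)&(abs(y+.22)<.105)
    p=X[b]
    psi=np.radians(9.5);u=(p[:,:2]-[.508,-.228])@[np.cos(psi),np.sin(psi)]
    for sel,nm in [((u>.05),"fixed"),((u<-.05),"clamp")]:
        q=p[sel]; 
        l=cv2.fitLine(q[:,:2].astype(np.float32),cv2.DIST_HUBER,0,.001,.001).ravel()
        a=np.degrees(np.arctan2(l[1],l[0]))%180
        print(n,nm,len(q),"dir",a.round(2),"perp u",u[sel].mean().round(4),"pt at",l[2:].round(4),"z",np.percentile(q[:,2],[50,95]).round(4))
    # side faces lip
    c=np.array([np.cos(psi),np.sin(psi)]);d=np.array([-c[1],c[0]])
    U=(X[...,:2]-[.508,-.228])@c;V=(X[...,:2]-[.508,-.228])@d
    for lo in np.arange(-.15,.15,.01):
        m=(abs(V)<.08)&(U>=lo)&(U<lo+.01)&(z>.02); 
        m2=(abs(U)<.06)&(V>=lo)&(V<lo+.01)&(z>.02)
        print(lo.round(2),*(f"{np.median(z[k]):.3f}/{k.sum()}" if k.any() else "-" for k in (m,m2)))
E
```

```text
scene fixed 150 dir 99.9 perp u 0.0928 pt at [ 0.6008 -0.2203] z [0.1113 0.1157]
scene clamp 135 dir 99.67 perp u -0.071 pt at [ 0.4375 -0.2345] z [0.1114 0.1176]
-0.15 - -
-0.14 - 0.084/19
-0.13 0.084/38 0.096/49
-0.12 0.087/45 0.088/69
-0.11 0.089/47 0.087/43
-0.1 0.092/1 0.088/48
-0.09 0.086/21 0.088/55
-0.08 0.101/131 0.087/47
-0.07 0.093/113 0.088/47
-0.06 0.088/61 0.089/53
-0.05 0.088/64 0.088/49
-0.04 0.088/64 0.088/46
-0.03 0.088/65 0.088/55
-0.02 0.088/64 0.087/48
-0.01 0.089/63 0.089/48
0.0 0.088/76 0.088/50
0.01 0.088/66 0.088/50
0.02 0.088/62 0.089/53
0.03 0.089/70 0.089/47
0.04 0.088/75 0.088/57
0.05 0.088/72 0.089/52
0.06 0.088/37 0.088/53
0.07 - 0.088/47
0.08 0.089/76 0.088/52
0.09 0.105/178 0.089/52
0.1 0.088/81 0.088/50
0.11 0.081/173 0.088/44
0.12 0.049/317 0.095/53
0.13 - 0.085/101
0.14 - 0.046/55
side fixed 128 dir 99.55 perp u 0.0923 pt at [ 0.6002 -0.2197] z [0.1145 0.1182]
side clamp 116 dir 99.75 perp u -0.0719 pt at [ 0.4401 -0.2527] z [0.1148 0.1195]
-0.15 0.051/1 -
-0.14 0.053/16 0.095/9
-0.13 0.087/33 0.096/56
-0.12 0.088/62 0.093/76
-0.11 0.090/74 0.091/47
-0.1 0.090/63 0.091/36
-0.09 0.091/62 0.091/57
-0.08 0.116/63 0.090/38
-0.07 0.092/83 0.091/53
-0.06 0.090/66 0.090/52
-0.05 0.091/70 0.091/44
-0.04 0.091/71 0.091/53
-0.03 0.090/61 0.091/40
-0.02 0.091/73 0.091/54
-0.01 0.090/65 0.091/47
0.0 0.091/70 0.091/57
0.01 0.091/71 0.091/50
0.02 0.091/65 0.090/56
0.03 0.091/72 0.090/47
0.04 0.090/64 0.091/62
0.05 0.090/69 0.090/50
0.06 0.090/68 0.090/56
0.07 0.090/68 0.091/58
0.08 0.095/72 0.090/57
0.09 0.115/62 0.091/52
0.1 0.090/70 0.092/54
0.11 0.089/66 0.094/26
0.12 0.088/37 0.096/88
0.13 - 0.067/333
0.14 - 0.051/142
```

```bash
cat >> h.py <<'E'
from scipy.spatial.transform import Rotation as Ro
def RR(rpy): return Ro.from_euler("xyz",rpy).as_matrix()
def tool(theta,head,ysign=1):
    """tool x pitched theta(rad) from straight down towards heading (rad); y horizontal, perp to heading"""
    hh=np.array([np.cos(head),np.sin(head),0]);up=np.array([0,0,1.])
    x=np.cos(theta)*-up+np.sin(theta)*hh
    y=ysign*np.cross(up,hh); return np.stack([x,y,np.cross(x,y)],1)
def step(p0,R0,p1,R1,n):
    """rows for n equal steps (slerp + straight line)"""
    w=Ro.from_matrix(R0.T@R1).as_rotvec(); out=[];R=R0
    for i in range(n):
        d=R.T@((p1-p0)/n)*100; out.append(np.r_[d,w/n].round(3).tolist()); R=R@Ro.from_rotvec(w/n).as_matrix()
    return out,np.degrees(w).round(1)
E
python3 - <<'E'
from h import *
from workcell import readout
import json
o=readout.get_obs();R=RR(o["orientation"]);print(R.round(3))
json.dump([dict(q=o["joint_pos"].tolist(),p=o["tool_pos"].tolist(),R=R.tolist())],open("kin.json","w"))
for h in (57.4,57.4-180):
  for s in (1,-1):
    T=tool(0,np.radians(h),s); print(h,s,step(o["tool_pos"],R,np.array([.54,.245,.245]),T,12))
E
```

```text
[[ 0.     0.275  0.961]
 [-0.     0.961 -0.275]
 [-1.    -0.     0.   ]]
57.4 1 ([[0.003, -2.215, 3.764, -0.107, 0.0, 0.0], [0.003, -2.603, 3.507, -0.107, 0.0, 0.0], [0.003, -2.962, 3.21, -0.107, 0.0, 0.0], [0.003, -3.287, 2.876, -0.107, 0.0, 0.0], [0.003, -3.575, 2.509, -0.107, 0.0, 0.0], [0.003, -3.822, 2.114, -0.107, 0.0, 0.0], [0.003, -4.025, 1.695, -0.107, 0.0, 0.0], [0.003, -4.183, 1.257, -0.107, 0.0, 0.0], [0.003, -4.293, 0.804, -0.107, 0.0, 0.0], [0.003, -4.354, 0.342, -0.107, 0.0, 0.0], [0.003, -4.366, -0.124, -0.107, 0.0, 0.0], [0.002, -4.328, -0.588, -0.107, 0.0, 0.0]], array([-73.4,   0. ,   0. ]))
57.4 -1 ([[0.003, -2.215, 3.764, 0.155, 0.0, -0.0], [0.003, -1.607, 4.061, 0.155, 0.0, -0.0], [0.003, -0.961, 4.261, 0.155, 0.0, -0.0], [0.003, -0.291, 4.358, 0.155, 0.0, -0.0], [0.003, 0.386, 4.351, 0.155, 0.0, -0.0], [0.003, 1.053, 4.239, 0.155, 0.0, -0.0], [0.003, 1.695, 4.025, 0.155, 0.0, -0.0], [0.003, 2.296, 3.715, 0.155, 0.0, -0.0], [0.003, 2.843, 3.316, 0.155, 0.0, -0.0], [0.003, 3.321, 2.837, 0.155, 0.0, -0.0], [0.003, 3.719, 2.29, 0.155, 0.0, -0.0], [0.002, 4.028, 1.6
[... 438 characters left out ...]
[0.003, 3.321, 2.837, 0.155, 0.0, -0.0], [0.003, 3.719, 2.29, 0.155, 0.0, -0.0], [0.002, 4.028, 1.688, 0.155, 0.0, -0.0]], array([106.6,   0. ,  -0. ]))
-122.6 -1 ([[0.003, -2.215, 3.764, -0.107, 0.0, 0.0], [0.003, -2.603, 3.507, -0.107, 0.0, 0.0], [0.003, -2.962, 3.21, -0.107, 0.0, 0.0], [0.003, -3.287, 2.876, -0.107, 0.0, 0.0], [0.003, -3.575, 2.509, -0.107, 0.0, 0.0], [0.003, -3.822, 2.114, -0.107, 0.0, 0.0], [0.003, -4.025, 1.695, -0.107, 0.0, 0.0], [0.003, -4.183, 1.257, -0.107, 0.0, 0.0], [0.003, -4.293, 0.804, -0.107, 0.0, 0.0], [0.003, -4.354, 0.342, -0.107, 0.0, 0.0], [0.003, -4.366, -0.124, -0.107, 0.0, 0.0], [0.002, -4.328, -0.588, -0.107, 0.0, 0.0]], array([-73.4,   0. ,   0. ]))
```

Emit:
move_arm([
  {"y": -2.2, "z": 3.8, "wx": -0.107},
  {"y": -2.6, "z": 3.5, "wx": -0.107},
  {"y": -3.0, "z": 3.2, "wx": -0.107},
  {"y": -3.3, "z": 2.9, "wx": -0.107},
  {"y": -3.6, "z": 2.5, "wx": -0.107},
  {"y": -3.8, "z": 2.1, "wx": -0.107},
])

```text
invalid input
```

```bash
cat > rec.py <<'E'
from h import *
from workcell import readout
import json
o=readout.get_obs();R=RR(o["orientation"])
d=json.load(open("kin.json"));d.append(dict(q=o["joint_pos"].tolist(),p=o["tool_pos"].tolist(),R=R.tolist()));json.dump(d,open("kin.json","w"))
print(o["clock"],o["joint_pos"].round(3),o["tool_pos"].round(4),o["finger_gap"].round(4),o["contact_force"].round(1));print(R.round(3))
E
python3 rec.py
```

```text
Traceback (most recent call last):
  File "rec.py", line 6, in <module>
    print(o["clock"],o["joint_pos"].round(3),o["tool_pos"].round(4),o["finger_gap"].round(4),o["contact_force"].round(1));print(R.round(3))
                                                                    ^^^^^^^^^^^^^^^^^^^^^
AttributeError: 'float' object has no attribute 'round'
```

Emit:
move_arm([
  {"y": -4.0, "z": 1.7, "wx": -0.107, "wy": 0.15},
  {"y": -4.2, "z": 1.3, "wx": -0.107, "wy": 0.15},
  {"y": -4.3, "z": 0.8, "wx": -0.107},
])

```text
invalid input
```

```bash
python3 rec.py
```

```text
Traceback (most recent call last):
  File "rec.py", line 6, in <module>
    print(o["clock"],o["joint_pos"].round(3),o["tool_pos"].round(4),o["finger_gap"].round(4),o["contact_force"].round(1));print(R.round(3))
                                                                    ^^^^^^^^^^^^^^^^^^^^^
AttributeError: 'float' object has no attribute 'round'
```

Emit:
move_arm([
  {"y": -4.35, "z": 0.3, "wx": -0.107, "wz": 0.15},
  {"y": -4.35, "z": -0.1, "wx": -0.107, "wz": 0.15},
  {"y": -4.3, "z": -0.6, "wx": -0.107},
])

```text
invalid input
```

```bash
python3 rec.py
```

```text
Traceback (most recent call last):
  File "rec.py", line 6, in <module>
    print(o["clock"],o["joint_pos"].round(3),o["tool_pos"].round(4),o["finger_gap"].round(4),o["contact_force"].round(1));print(R.round(3))
                                                                    ^^^^^^^^^^^^^^^^^^^^^
AttributeError: 'float' object has no attribute 'round'
```

Perhaps each row needs every key. I'll reset the record and try one full row.

```bash
sed -i 's/o\["finger_gap"\].round(4)/round(float(o["finger_gap"]),4)/' rec.py; python3 - <<'E'
import json
d=json.load(open("kin.json"))[:1];json.dump(d,open("kin.json","w"))
E
```

Emit:
move_arm([
  {"x": 0, "y": -2.2, "z": 3.8, "wx": -0.107, "wy": 0, "wz": 0, "grip": 8.5},
  {"x": 0, "y": -2.6, "z": 3.5, "wx": -0.107, "wy": 0, "wz": 0, "grip": 8.5},
  {"x": 0, "y": -3.0, "z": 3.2, "wx": -0.107, "wy": 0, "wz": 0, "grip": 8.5},
])

```text
clock: 1.5
tool_pos: [0.2701, 0.5286, 0.2452]
orientation: [-0.285, 1.57, -0.237]
contact_force: [0.9, 0.1, 0.3]
finger_gap: 0.0849
```

```bash
python3 rec.py
```

```text
1.5 [-1.115  0.375 -0.05   1.744  0.022  1.023  0.445] [0.2701 0.5286 0.2452] 0.0849 [0.9 0.1 0.3]
[[ 0.    -0.048  0.999]
 [-0.     0.999  0.048]
 [-1.    -0.     0.   ]]
```

Emit:
move_arm([
  {"x": 0, "y": -3.3, "z": 2.9, "wx": -0.107, "wy": 0.15, "wz": 0, "grip": 8.5},
  {"x": 0, "y": -3.6, "z": 2.5, "wx": -0.107, "wy": 0.15, "wz": 0, "grip": 8.5},
  {"x": 0, "y": -3.8, "z": 2.1, "wx": -0.107, "wy": 0, "wz": 0, "grip": 8.5},
])

```text
clock: 1.8
tool_pos: [0.356, 0.4351, 0.2369]
orientation: [2.964, 1.346, -3.011]
contact_force: [0.2, -0.2, -0.1]
finger_gap: 0.0852
```

```bash
python3 rec.py
```

```text
1.8 [-0.797  0.424 -0.089  1.71  -0.125  1.176  1.056] [0.356  0.4351 0.2369] 0.0852 [ 0.2 -0.2 -0.1]
[[-0.221 -0.299  0.928]
 [-0.029  0.953  0.301]
 [-0.975  0.039 -0.219]]
```

Emit:
move_arm([
  {"x": 0, "y": -4.0, "z": 1.7, "wx": -0.107, "wy": 0, "wz": 0.15, "grip": 8.5},
  {"x": 0, "y": -4.2, "z": 1.3, "wx": -0.107, "wy": 0, "wz": 0.15, "grip": 8.5},
  {"x": 0, "y": -4.3, "z": 0.8, "wx": -0.107, "wy": 0, "wz": 0, "grip": 8.5},
])

```text
clock: 2.1
tool_pos: [0.4242, 0.3417, 0.2109]
orientation: [2.09, 1.226, 2.633]
contact_force: [1.3, 0.5, 0.5]
finger_gap: 0.0848
```

```bash
python3 rec.py
```

```text
2.1 [-0.47   0.432 -0.135  1.794 -0.282  1.095  1.669] [0.4242 0.3417 0.2109] 0.0848 [1.3 0.5 0.5]
[[-0.295 -0.472  0.831]
 [ 0.164  0.831  0.531]
 [-0.941  0.293 -0.167]]
```

Emit:
move_arm([
  {"x": 0, "y": -4.3, "z": 0, "wx": -0.107, "wy": 0, "wz": -0.15, "grip": 8.5},
  {"x": 0, "y": -3.0, "z": 0, "wx": -0.107, "wy": -0.15, "wz": -0.15, "grip": 8.5},
  {"x": 0, "y": 0, "z": 0, "wx": -0.107, "wy": -0.15, "wz": 0, "grip": 8.5},
])

```text
clock: 2.4
tool_pos: [0.4613, 0.2845, 0.1923]
orientation: [0.832, 1.439, 1.621]
contact_force: [-1.3, 0.8, -0.8]
finger_gap: 0.0846
```

```bash
python3 rec.py
```

```text
2.4 [-0.447  0.333 -0.125  1.954 -0.103  0.795  1.867] [0.4613 0.2845 0.1923] 0.0846 [-1.3  0.8 -0.8]
[[-0.007 -0.709  0.705]
 [ 0.131  0.698  0.704]
 [-0.991  0.097  0.088]]
```

```bash
cat > fk.py <<'E'
import numpy as np,json,itertools
from scipy.spatial.transform import Rotation as Ro
from scipy.optimize import least_squares
def chain(q,s,v):
    # v: base yaw, H, dy, L1, a4, L2, a6, L3, C(rotvec 3)
    R=Ro.from_euler("z",v[0]).as_matrix();p=np.array([0,0,0.])
    ax="zyzyzyz";off=[[0,0,v[1]],[0,0,0],[0,v[2],v[3]],[v[4],0,0],[-v[4],v[9+2],v[5]],[0,0,0],[v[6],0,0]]
    for i in range(7):
        p=p+R@off[i] if i!=0 else p+R@np.array(off[0])
        R=R@Ro.from_euler(ax[i],s[i]*q[i]).as_matrix()
    p=p+R@np.array([0,0,v[7]]); return p,R@Ro.from_rotvec(v[8:11]).as_matrix()
E
cat > fit.py <<'E'
from fk import *
d=json.load(open("kin.json"))
from itertools import product
best=[]
for s1,s3,s5,s7 in product([1,-1],repeat=4):
    s=[s1,1,s3,1,s5,1,s7]
    def res(v):
        r=[]
        for e in d:
            p,R=chain(e["q"],s,v)
            r+= list((p-e["p"])*10)+list((R-np.array(e["R"])).ravel())
        return np.r_[r,0.01*np.array([v[2],v[4],v[6],v[11]])]
    for y0 in (0,3.14):
      for c0 in ([0,-1.57,0],[0,-1.57,1.5],[1.2,-1.2,1.2],[-1.2,-1.2,-1.2]):
        o=least_squares(res,[y0,.3,0,.5,0,.45,0,.29]+c0+[0])
        best.append((o.cost,s,o.x))
best.sort(key=lambda t:t[0])
for b in best[:4]: print(b[0],b[1],b[2].round(4).tolist())
json.dump([best[0][1],best[0][2].tolist()],open("model.json","w"))
for e in d:
    p,R=chain(e["q"],best[0][1],best[0][2]); print(((p-e["p"])*1000).round(1),np.abs(R-e["R"]).max().round(4))
E
python3 fit.py
```

```text
1.198419689948757e-07 [-1, 1, -1, 1, -1, 1, -1] [0.0001, 0.3066, -0.0287, 0.5204, -0.0002, 0.4727, -0.0003, 0.2993, -2.4184, 2.4182, -2.4184, -0.0048]
1.198419689953624e-07 [-1, 1, -1, 1, -1, 1, -1] [0.0001, 0.3066, -0.0287, 0.5204, -0.0002, 0.4727, -0.0003, 0.2993, 1.2093, -1.2092, 1.2093, -0.0048]
1.1984196899548874e-07 [-1, 1, -1, 1, -1, 1, -1] [0.0001, 0.3066, -0.0287, 0.5204, -0.0002, 0.4727, -0.0003, 0.2993, 1.2093, -1.2092, 1.2093, -0.0048]
1.1984196899549978e-07 [-1, 1, -1, 1, -1, 1, -1] [0.0001, 0.3066, -0.0287, 0.5204, -0.0002, 0.4727, -0.0003, 0.2993, -2.4184, 2.4182, -2.4184, -0.0048]
[ 0. -0.  0.] 0.0
[-0.  0. -0.] 0.0
[-0.  0. -0.] 0.0
[0. 0. 0.] 0.0
[ 0. -0.  0.] 0.0
```

```bash
cat > ik.py <<'E'
from fk import *
from h import tool,step,RR
s,v=json.load(open("model.json"));v=np.array(v)
LO=np.array([-2.53,-.31,-1.57,.28,-1.29,.15,-2.92]);HI=np.array([2.53,2.02,1.55,2.44,4.43,1.84,2.92])
def fk(q): return chain(q,s,v)
def err(q,p,R):
    a,B=fk(q); return np.r_[p-a,0.3*Ro.from_matrix(R@B.T).as_rotvec()]
def ik(q0,p,R,w=2e-3):
    f=lambda q:np.r_[err(q,p,R),w*(q-q0)]
    o=least_squares(f,np.clip(q0,LO+1e-3,HI-1e-3),bounds=(LO,HI),xtol=1e-10)
    e=err(o.x,p,R); return o.x,np.linalg.norm(e[:3])*1000,np.degrees(np.linalg.norm(e[3:])/.3)
def path(q,p0,R0,p1,R1,n=8):
    w=Ro.from_matrix(R0.T@R1).as_rotvec();we=[0,0];m=9
    for i in range(1,n+1):
        p=p0+(p1-p0)*i/n;R=R0@Ro.from_rotvec(w*i/n).as_matrix()
        q,e1,e2=ik(q,p,R); we=[max(we[0],e1),max(we[1],e2)]; m=min(m,(q-LO).min(),(HI-q).min())
    return q,[round(x,1) for x in we],round(m,2),np.degrees(np.linalg.norm(w)).round(0)
E
cat > plan.py <<'E'
from ik import *
import sys
d=json.load(open("kin.json"))[-1]
D=np.radians
c0=np.array([.542,.246,.014]);h0=D(57.4)
mc=np.array([.509,-.227,.09]);psi=D(9.7);eu=np.array([np.cos(psi),np.sin(psi),0]);ev=np.array([-np.sin(psi),np.cos(psi),0])
def hv(h): return np.array([np.cos(h),np.sin(h),0])
up=np.array([0,0,1.])
def plan(th1,th2,hs,st,verbose=0):
    q=np.array(d["q"]);p=np.array(d["p"]);R=np.array(d["R"]);log=[]
    def go(p1,R1,n,name):
        nonlocal q,p,R
        q,e,m,a=path(q,p,R,p1,R1,n);p,R=p1,R1;log.append((name,e,m,a,q.round(2).tolist()))
    T=tool(th1,h0); g=c0+hv(h0)*.010; g[2]=.016
    go(g+up*.1,T,6,"above");go(g,T,4,"grasp");go(g+up*.14,T,4,"lift")
    # standing: rack frame in tool: tcp offset along rack long (far +.010, up +.002)
    # after +90: far dir->up, up-> -h
    Ts=tool(th1+np.pi/2,hs); gs=np.array([*st,0.060])+up*.010-hv(hs)*.002
    go(gs+up*.08,Ts,12,"turn");go(gs,Ts,4,"stand");go(gs-Ts[:,0]*.1,Ts,4,"back")
    T2=tool(th2,hs); g2=np.array([*st,0.060])+up*.032+hv(hs)*.003
    pre=g2-T2[:,0]*.1
    go((gs-Ts[:,0]*.1+pre)/2+up*.05,tool((th1+np.pi/2+th2)/2,hs),8,"over")
    go(pre,T2,8,"pre2");go(g2,T2,4,"grasp2");go(g2+up*.15,T2,4,"lift2")
    hf=np.arctan2(*(-ev)[1::-1]);Tf=tool(th2+np.pi/2,hf)
    gf=mc+eu*.02+up*.017-hv(hf)*.032
    mid=(g2+gf)/2; mid[2]=.33
    go(gf+up*.14,Tf,16,"turn2");go(gf,Tf,6,"place");go(gf-Tf[:,0]*.12,Tf,6,"back2")
    return log
if __name__=="__main__":
    for th1 in (-25,-35,-45):
      for th2 in (-45,-35,-25):
        for hs in (57.4,20,-20,-50):
          for st in ((.54,.246),(.52,.08),(.6,.1)):
            L=plan(D(th1),D(th2),D(hs),st)
            print(th1,th2,hs,st,"worst",max(l[1][0] for l in L),max(l[1][1] for l in L),"marg",min(l[2] for l in L),[l[0] for l in L if l[1][0]>1 or l[1][1]>1])
E
python3 plan.py
```

```text
Still running in the background as job /tmp/bash_jobs.1000/2423f6e8fa52 (pid 907). You'll get a notice when it ends.
```

```bash
sleep 200;cat /tmp/bash_jobs.1000/2423f6e8fa52/std*
```

```text
-25 -45 57.4 (0.54, 0.246) worst 26.4 10.3 marg 0.0 ['turn']
-25 -45 57.4 (0.52, 0.08) worst 3.7 1.3 marg 0.0 ['turn']
-25 -45 57.4 (0.6, 0.1) worst 0.9 0.3 marg 0.0 []
-25 -45 20 (0.54, 0.246) worst 66.9 5.5 marg 0.0 ['back', 'over', 'pre2', 'grasp2', 'lift2']
-25 -45 20 (0.52, 0.08) worst 78.0 12.4 marg 0.0 ['turn', 'stand', 'back', 'over']
-25 -45 20 (0.6, 0.1) worst 39.5 4.2 marg 0.0 ['back', 'over', 'pre2', 'grasp2', 'lift2']
-25 -45 -20 (0.54, 0.246) worst 0.1 0.0 marg 0.0 []
-25 -45 -20 (0.52, 0.08) worst 24.2 4.3 marg 0.0 ['turn', 'stand', 'back', 'over']
-25 -45 -20 (0.6, 0.1) worst 0.1 0.0 marg 0.0 []
-25 -45 -50 (0.54, 0.246) worst 0.0 0.0 marg 0.28 []
-25 -45 -50 (0.52, 0.08) worst 0.0 0.0 marg 0.18 []
-25 -45 -50 (0.6, 0.1) worst 0.0 0.0 marg 0.19 []
-25 -35 57.4 (0.54, 0.246) worst 26.4 10.3 marg 0.0 ['turn']
-25 -35 57.4 (0.52, 0.08) worst 3.7 1.3 marg 0.0 ['turn']
-25 -35 57.4 (0.6, 0.1) worst 0.9 0.3 marg 0.0 []
-25 -35 20 (0.54, 0.246) worst 66.9 5.5 marg 0.0 ['back', 'over']
-25 -35 20 (0.52, 0.08) worst 78.0 12.4 marg 0.0 ['turn', 'stand', 'back', 'over']
-25 -35 
[... 4724 characters left out ...]
0.0 marg 0.14 []
-45 -25 57.4 (0.54, 0.246) worst 23.4 9.5 marg 0.0 ['turn', 'stand', 'back', 'over']
-45 -25 57.4 (0.52, 0.08) worst 5.0 1.8 marg 0.0 ['stand']
-45 -25 57.4 (0.6, 0.1) worst 2.9 1.2 marg 0.0 ['stand']
-45 -25 20 (0.54, 0.246) worst 2.9 0.5 marg 0.0 ['back']
-45 -25 20 (0.52, 0.08) worst 33.4 5.9 marg 0.0 ['back', 'over']
-45 -25 20 (0.6, 0.1) worst 0.2 0.1 marg 0.0 []
-45 -25 -20 (0.54, 0.246) worst 0.1 0.0 marg 0.0 []
-45 -25 -20 (0.52, 0.08) worst 3.5 0.6 marg 0.0 ['back']
-45 -25 -20 (0.6, 0.1) worst 0.1 0.0 marg 0.0 []
-45 -25 -50 (0.54, 0.246) worst 0.0 0.0 marg 0.14 []
-45 -25 -50 (0.52, 0.08) worst 0.0 0.0 marg 0.14 []
-45 -25 -50 (0.6, 0.1) worst 0.0 0.0 marg 0.14 []
```

```bash
cat > go.py <<'E'
from h import *
from plan import *
from workcell import readout
def goto(p1,R1,n):
    o=readout.get_obs();R=RR(o["orientation"]);p=o["tool_pos"]
    rows,w=step(p,R,np.array(p1),R1,n)
    q,e,m,a=path(np.array(o["joint_pos"]),p,R,np.array(p1),R1,max(4,n))
    print("t",o["clock"],"p",p.round(4),"->",np.round(p1,4),"turn",w,"ik",e,m)
    for r in rows: print(r)
    return rows
def cmp(p1,R1):
    o=readout.get_obs();R=RR(o["orientation"])
    print("t",o["clock"],"err mm in tool",(R1.T@(np.array(p1)-o["tool_pos"])*1000).round(1),"rot deg",np.degrees(Ro.from_matrix(R.T@R1).as_rotvec()).round(2),"gap",o["finger_gap"],"F",o["contact_force"].round(1),"q",o["joint_pos"].round(2))
T1=tool(D(-25),h0); g1=c0+hv(h0)*.010; g1[2]=.016
E
python3 -c "
from go import *
goto(g1+up*.08,T1,8)"
```

```text
t 2.4 p [0.4613 0.2845 0.1923] -> [0.5474 0.2544 0.096 ] turn [-10.9  30.5  -7.6] ik [np.float64(0.0), np.float64(0.0)] 0.54
[1.137, -1.142, 0.388, -0.024, 0.067, -0.017]
[1.129, -1.133, 0.437, -0.024, 0.067, -0.017]
[1.117, -1.126, 0.485, -0.024, 0.067, -0.017]
[1.102, -1.119, 0.532, -0.024, 0.067, -0.017]
[1.083, -1.114, 0.578, -0.024, 0.067, -0.017]
[1.062, -1.111, 0.623, -0.024, 0.067, -0.017]
[1.037, -1.109, 0.666, -0.024, 0.067, -0.017]
[1.01, -1.108, 0.708, -0.024, 0.067, -0.017]
```

Emit:
move_arm([
  {"x": 1.14, "y": -1.14, "z": 0.39, "wx": -0.024, "wy": 0.067, "wz": -0.017, "grip": 8.5},
  {"x": 1.13, "y": -1.13, "z": 0.44, "wx": -0.024, "wy": 0.067, "wz": -0.017, "grip": 8.5},
  {"x": 1.12, "y": -1.13, "z": 0.49, "wx": -0.024, "wy": 0.067, "wz": -0.017, "grip": 8.5},
  {"x": 1.1, "y": -1.12, "z": 0.53, "wx": -0.024, "wy": 0.067, "wz": -0.017, "grip": 8.5},
  {"x": 1.08, "y": -1.11, "z": 0.58, "wx": -0.024, "wy": 0.067, "wz": -0.017, "grip": 8.5},
  {"x": 1.06, "y": -1.11, "z": 0.62, "wx": -0.024, "wy": 0.067, "wz": -0.017, "grip": 8.5},
  {"x": 1.04, "y": -1.11, "z": 0.67, "wx": -0.024, "wy": 0.067, "wz": -0.017, "grip": 8.5},
  {"x": 1.01, "y": -1.11, "z": 0.71, "wx": -0.024, "wy": 0.067, "wz": -0.017, "grip": 8.5},
  {"x": 0, "y": 0, "z": 0, "wx": 0, "wy": 0, "wz": 0, "grip": 8.5},
])

```text
clock: 3.3
tool_pos: [0.5446, 0.2557, 0.0929]
orientation: [3.134, 1.124, -2.145]
contact_force: [-1.1, 0.3, -0.7]
finger_gap: 0.0848
```

```bash
python3 - <<'E'
from go import *
from workcell import snapshot
cmp(g1+up*.08,T1)
s=snapshot("wrist");pickle.dump(s,open("w1.pkl","wb"))
f=s["frame"].copy()
hh=hv(h0);n=np.cross(up,hh)
for a,b in [(1,1),(1,-1),(-1,-1),(-1,1)]:
    P=c0+hh*.06*a+n*.031*b+up*.014; u=proj(s,P);cv2.circle(f,tuple(int(x) for x in u),3,(0,0,255),-1)
cv2.imwrite("pics/w1.png",f)
X=cloud(s);z=X[...,2];m=(z>.02)&(z<.04)&(np.hypot(X[...,0]-.542,X[...,1]-.246)<.12)
p=X[m]; print(m.sum(),p.mean(0).round(4),rect(p[:,:2]),np.median(z[m]))
E
```

```text
t 3.3 err mm in tool [-3. -3. -1.] rot deg [ 0.18 -0.6  -0.13] gap 0.08484041183408464 F [-1.1  0.3 -0.7] q [-0.58  0.77 -0.01  1.53  0.19  1.26  1.89]
9265 [0.5422 0.2475 0.0269] ((540.7635498046875, 245.29470825195312), (120.58981323242188, 62.2181396484375), 56.89046096801758) 0.027199729294658682
```

View pics/w1.png

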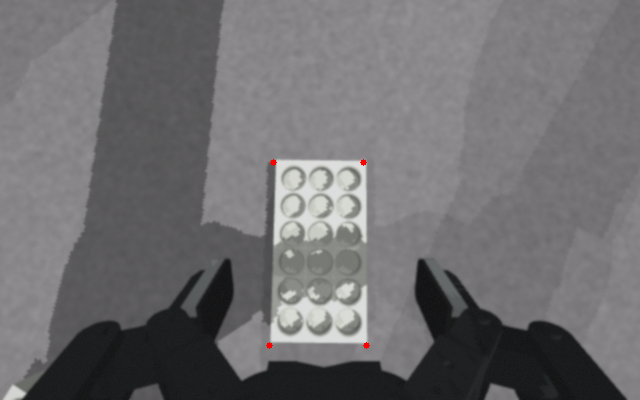

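```bash
sed -i 's/c0=np.array(\[.542,.246,.014\]);h0=D(57.4)/c0=np.array([.5413,.2456,.014]);h0=D(57.1)/' plan.py; python3 -c "
from go import *
goto(g1,T1,5)"
```

```text
t 3.35 p [0.5444 0.2556 0.0943] -> [0.5467 0.254  0.016 ] turn [ 0.4 -0.5 -0. ] ik [np.float64(0.0), np.float64(0.0)] 0.61
[1.415, -0.062, 0.671, 0.001, -0.002, -0.0]
[1.416, -0.061, 0.669, 0.001, -0.002, -0.0]
[1.417, -0.06, 0.667, 0.001, -0.002, -0.0]
[1.418, -0.059, 0.665, 0.001, -0.002, -0.0]
[1.419, -0.058, 0.662, 0.001, -0.002, -0.0]
```

Emit:
move_arm([
  {"x": 1.42, "y": -0.06, "z": 0.67, "wx": 0.001, "wy": -0.002, "wz": 0, "grip": 8.5},
  {"x": 1.42, "y": -0.06, "z": 0.67, "wx": 0.001, "wy": -0.002, "wz": 0, "grip": 8.5},
  {"x": 1.42, "y": -0.06, "z": 0.67, "wx": 0.001, "wy": -0.002, "wz": 0, "grip": 8.5},
  {"x": 1.42, "y": -0.06, "z": 0.67, "wx": 0.001, "wy": -0.002, "wz": 0, "grip": 8.5},
  {"x": 1.42, "y": -0.06, "z": 0.66, "wx": 0.001, "wy": -0.002, "wz": 0, "grip": 8.5},
  {"x": 0, "y": 0, "z": 0, "wx": 0, "wy": 0, "wz": 0, "grip": 8.5},
])

```text
clock: 3.95
tool_pos: [0.5459, 0.2527, 0.0148]
orientation: [3.138, 1.134, -2.148]
contact_force: [-0.9, 0.2, 0.2]
finger_gap: 0.0848
```

```bash
python3 - <<'E'
from go import *
from workcell import snapshot
cmp(g1,T1)
s=snapshot("side");f=s["frame"][210:330,260:400];cv2.imwrite("pics/s2.png",cv2.resize(f,None,fx=5,fy=5,interpolation=cv2.INTER_CUBIC))
s=snapshot("wrist");cv2.imwrite("pics/w2.png",s["frame"])
E
```

```text
t 3.95 err mm in tool [-1.7 -0.   0.9] rot deg [ 0.1  -0.04 -0.06] gap 0.08477346063243578 F [-0.9  0.2  0.2] q [-0.57  0.87 -0.01  1.55  0.2   1.13  1.87]
```

View pics/s2.png

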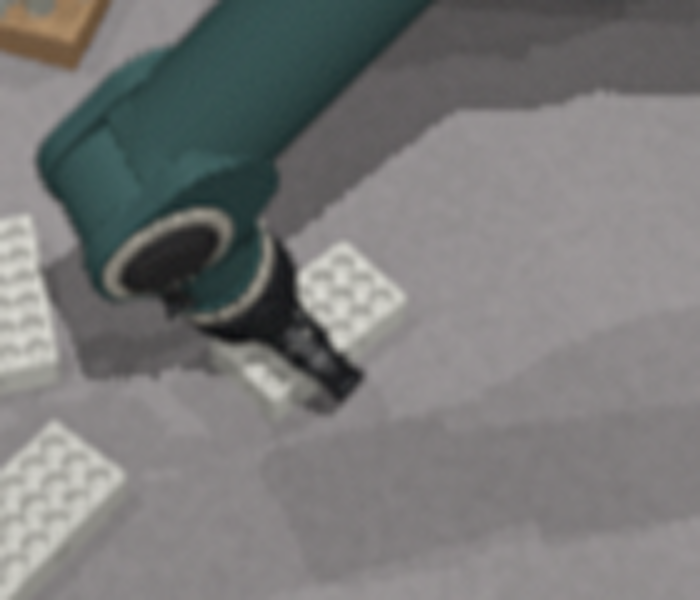

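View pics/w2.png

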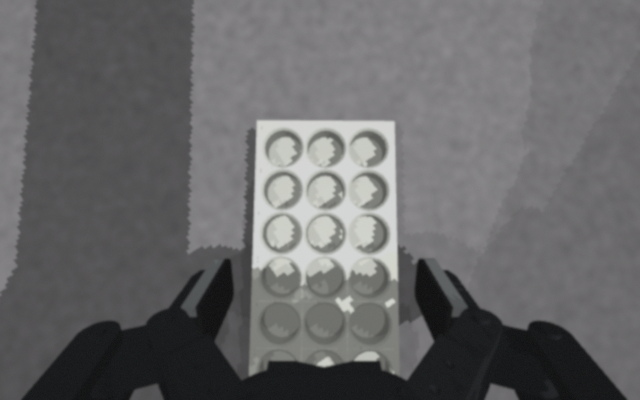

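Emit:
move_arm([
  {"x": 0, "y": 0, "z": 0, "wx": 0, "wy": 0, "wz": 0, "grip": 5.0},
  {"x": 0, "y": 0, "z": 0, "wx": 0, "wy": 0, "wz": 0, "grip": 5.0},
  {"x": 0, "y": 0, "z": 0, "wx": 0, "wy": 0, "wz": 0, "grip": 5.0},
  {"x": 0, "y": 0, "z": 0, "wx": 0, "wy": 0, "wz": 0, "grip": 5.0},
  {"x": 0, "y": 0, "z": 0, "wx": 0, "wy": 0, "wz": 0, "grip": 5.0},
  {"x": 0, "y": 0, "z": 0, "wx": 0, "wy": 0, "wz": 0, "grip": 5.0},
], force=50)

```text
clock: 4.65
tool_pos: [0.5483, 0.2546, 0.0187]
orientation: [-3.139, 1.14, -2.141]
contact_force: [1.6, 1.7, 6.2]
finger_gap: 0.0609
```

```bash
python3 - <<'E'
from go import *
cmp(g1,T1)
o=readout.get_obs();R=RR(o["orientation"])
np.savez("graspA.npz",p=o["tool_pos"],R=R)
goto(o["tool_pos"]+up*.15,T1,8)
E
```

```text
t 4.65 err mm in tool [ 3.   0.9 -0.1] rot deg [0.06 0.32 0.1 ] gap 0.06087962744405771 F [1.6 1.7 6.2] q [-0.57  0.87 -0.01  1.54  0.2   1.13  1.87]
t 4.65 p [0.5483 0.2546 0.0187] -> [0.5483 0.2546 0.1687] turn [0.1 0.3 0.1] ik [np.float64(0.0), np.float64(0.0)] 0.47
[-1.704, -0.002, -0.783, 0.0, 0.001, 0.0]
[-1.703, -0.002, -0.784, 0.0, 0.001, 0.0]
[-1.703, -0.002, -0.785, 0.0, 0.001, 0.0]
[-1.702, -0.001, -0.787, 0.0, 0.001, 0.0]
[-1.702, -0.001, -0.788, 0.0, 0.001, 0.0]
[-1.701, -0.001, -0.789, 0.0, 0.001, 0.0]
[-1.7, -0.001, -0.79, 0.0, 0.001, 0.0]
[-1.7, -0.0, -0.791, 0.0, 0.001, 0.0]
```

Emit:
move_arm([
  {"x": -0.9, "y": 0, "z": -0.4, "wx": 0, "wy": 0.001, "wz": 0, "grip": 5.0},
  {"x": -1.7, "y": 0, "z": -0.8, "wx": 0, "wy": 0.001, "wz": 0, "grip": 5.0},
  {"x": -1.7, "y": 0, "z": -0.8, "wx": 0, "wy": 0.001, "wz": 0, "grip": 5.0},
  {"x": -1.7, "y": 0, "z": -0.8, "wx": 0, "wy": 0.001, "wz": 0, "grip": 5.0},
  {"x": -1.7, "y": 0, "z": -0.8, "wx": 0, "wy": 0.001, "wz": 0, "grip": 5.0},
  {"x": -1.7, "y": 0, "z": -0.8, "wx": 0, "wy": 0.001, "wz": 0, "grip": 5.0},
  {"x": -1.7, "y": 0, "z": -0.8, "wx": 0, "wy": 0.001, "wz": 0, "grip": 5.0},
  {"x": -1.7, "y": 0, "z": -0.8, "wx": 0, "wy": 0.001, "wz": 0, "grip": 5.0},
  {"x": 0, "y": 0, "z": 0, "wx": 0, "wy": 0, "wz": 0, "grip": 5.0},
])

```text
clock: 5.55
tool_pos: [0.5488, 0.2546, 0.1626]
orientation: [-3.135, 1.135, -2.137]
contact_force: [0.0, 0.2, -0.8]
finger_gap: 0.061
```

```bash
python3 - <<'E'
from go import *
from workcell import snapshot
cmp(g1+up*.15,T1)
o=readout.get_obs();R=RR(o["orientation"]);p=o["tool_pos"]
s=snapshot("wrist");cv2.imwrite("pics/w3.png",s["frame"])
X=cloud(s)
# small-socket face in tool frame
Y=(X-p)@R
m=(abs(Y[...,1])<.045)&(abs(Y[...,2])<.09)&(abs(Y[...,0])<.07)&(s["frame"].min(2)>110)
print(m.sum())
np.save("Y3.npy",Y[m])
n=np.array([-np.cos(D(25)),0,-np.sin(D(25))]) # expected up in tool
l=np.cross(n,[0,1,0]);
Q=Y[m];print("along",np.percentile(Q@l,[1,50,99]).round(4),"norm",np.percentile(Q@n,[5,50,90,95]).round(4),"lat",np.percentile(Q[:,1],[1,99]).round(4),l)
E
```

```text
t 5.55 err mm in tool [-2.4  1.4 -2.9] rot deg [0.   0.03 0.18] gap 0.06100891356896125 F [ 0.   0.2 -0.8] q [-0.57  0.69 -0.01  1.51  0.19  1.35  1.91]
31450
along [-0.0365  0.0184  0.0708] norm [-0.003   0.0072  0.0092  0.0095] lat [-0.0297  0.0307] [ 0.42261826  0.         -0.90630779]
```

View pics/w3.png

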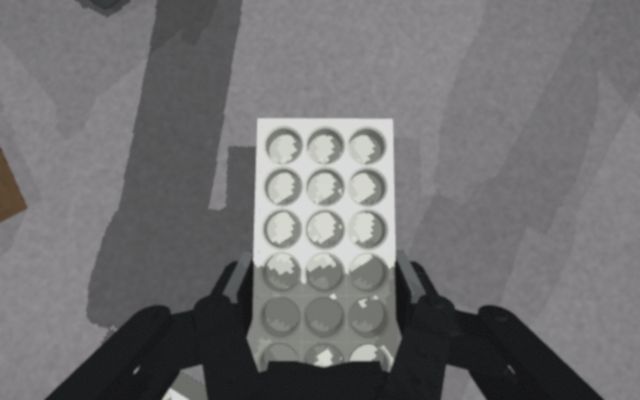

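```bash
cat >> go.py <<'E'
hs=D(-50);st=np.array([.54,.23,0.060])
Ts=tool(D(65),hs); gs=st+up*.0108-hv(hs)*.005
E
python3 -c "
from go import *
goto(gs+up*.09,Ts,22)"
```

```text
t 5.6 p [0.548  0.2542 0.1608] -> [0.5368 0.2338 0.1608] turn [108.7 -60.3 -39.4] ik [np.float64(0.0), np.float64(0.0)] 0.41
[0.045, -0.007, -0.096, 0.086, -0.048, -0.031]
[0.04, -0.014, -0.097, 0.086, -0.048, -0.031]
[0.036, -0.021, -0.097, 0.086, -0.048, -0.031]
[0.032, -0.029, -0.097, 0.086, -0.048, -0.031]
[0.029, -0.036, -0.095, 0.086, -0.048, -0.031]
[0.025, -0.043, -0.093, 0.086, -0.048, -0.031]
[0.023, -0.05, -0.09, 0.086, -0.048, -0.031]
[0.02, -0.057, -0.087, 0.086, -0.048, -0.031]
[0.018, -0.064, -0.082, 0.086, -0.048, -0.031]
[0.016, -0.07, -0.077, 0.086, -0.048, -0.031]
[0.015, -0.076, -0.072, 0.086, -0.048, -0.031]
[0.014, -0.082, -0.066, 0.086, -0.048, -0.031]
[0.014, -0.087, -0.059, 0.086, -0.048, -0.031]
[0.014, -0.091, -0.052, 0.086, -0.048, -0.031]
[0.014, -0.095, -0.045, 0.086, -0.048, -0.031]
[0.015, -0.098, -0.037, 0.086, -0.048, -0.031]
[0.017, -0.1, -0.029, 0.086, -0.048, -0.031]
[0.019, -0.102, -0.021, 0.086, -0.048, -0.031]
[0.021, -0.103, -0.014, 0.086, -0.048, -0.031]
[0.024, -0.103, -0.006, 0.086, -0.048, -0.031]
[0.027, -0.102, 0.002, 0.086, -0.048, -0.031]
[0.031, -0.101, 0.009, 0.086, -0.048, -0.031]
```

Emit:
move_arm([
  {"x": 0, "y": 0, "z": 0, "wx": 0.086, "wy": -0.048, "wz": -0.031, "grip": 5.0},
  {"x": 0, "y": 0, "z": 0, "wx": 0.086, "wy": -0.048, "wz": -0.031, "grip": 5.0},
  {"x": 0, "y": 0, "z": 0, "wx": 0.086, "wy": -0.048, "wz": -0.031, "grip": 5.0},
  {"x": 0, "y": 0, "z": 0, "wx": 0.086, "wy": -0.048, "wz": -0.031, "grip": 5.0},
  {"x": 0, "y": 0, "z": 0, "wx": 0.086, "wy": -0.048, "wz": -0.031, "grip": 5.0},
  {"x": 0, "y": 0, "z": 0, "wx": 0.086, "wy": -0.048, "wz": -0.031, "grip": 5.0},
  {"x": 0, "y": 0, "z": 0, "wx": 0.086, "wy": -0.048, "wz": -0.031, "grip": 5.0},
  {"x": 0, "y": 0, "z": 0, "wx": 0.086, "wy": -0.048, "wz": -0.031, "grip": 5.0},
  {"x": 0, "y": 0, "z": 0, "wx": 0.086, "wy": -0.048, "wz": -0.031, "grip": 5.0},
  {"x": 0, "y": 0, "z": 0, "wx": 0.086, "wy": -0.048, "wz": -0.031, "grip": 5.0},
  {"x": 0, "y": 0, "z": 0, "wx": 0.086, "wy": -0.048, "wz": -0.031, "grip": 5.0},
  {"x": 0, "y": 0, "z": 0, "wx": 0.086, "wy": -0.048, "wz": -0.031, "grip": 5.0},
])

```text
clock: 6.8
tool_pos: [0.5465, 0.2531, 0.1583]
orientation: [-0.798, 0.983, -0.744]
contact_force: [0.4, 0.2, -2.3]
finger_gap: 0.0607
```

```bash
python3 -c "
from go import *
cmp(gs+up*.09,Ts)
goto(gs+up*.09,Ts,10)"
```

```text
t 6.8 err mm in tool [  6.7 -19.9   5.9] rot deg [ 49.39 -27.49 -17.93] gap 0.060687511266141435 F [ 0.4  0.2 -2.3] q [-1.11  0.52  0.43  1.95  0.58  0.74  0.45]
t 6.8 p [0.5465 0.2531 0.1583] -> [0.5368 0.2338 0.1608] turn [ 49.4 -27.5 -17.9] ik [np.float64(0.0), np.float64(0.0)] 0.43
[0.012, -0.19, -0.105, 0.086, -0.048, -0.031]
[0.013, -0.198, -0.089, 0.086, -0.048, -0.031]
[0.016, -0.205, -0.072, 0.086, -0.048, -0.031]
[0.019, -0.21, -0.055, 0.086, -0.048, -0.031]
[0.024, -0.213, -0.038, 0.086, -0.048, -0.031]
[0.029, -0.215, -0.021, 0.086, -0.048, -0.031]
[0.035, -0.215, -0.004, 0.086, -0.048, -0.031]
[0.042, -0.213, 0.013, 0.086, -0.048, -0.031]
[0.05, -0.21, 0.029, 0.086, -0.048, -0.031]
[0.058, -0.205, 0.044, 0.086, -0.048, -0.031]
```

Tracking well; finish the turn.

Emit:
move_arm([
  {"x": 0.01, "y": -0.19, "z": -0.1, "wx": 0.086, "wy": -0.048, "wz": -0.031, "grip": 5.0},
  {"x": 0.01, "y": -0.2, "z": -0.09, "wx": 0.086, "wy": -0.048, "wz": -0.031, "grip": 5.0},
  {"x": 0.02, "y": -0.2, "z": -0.07, "wx": 0.086, "wy": -0.048, "wz": -0.031, "grip": 5.0},
  {"x": 0.02, "y": -0.21, "z": -0.06, "wx": 0.086, "wy": -0.048, "wz": -0.031, "grip": 5.0},
  {"x": 0.02, "y": -0.21, "z": -0.04, "wx": 0.086, "wy": -0.048, "wz": -0.031, "grip": 5.0},
  {"x": 0.03, "y": -0.21, "z": -0.02, "wx": 0.086, "wy": -0.048, "wz": -0.031, "grip": 5.0},
  {"x": 0.03, "y": -0.21, "z": 0, "wx": 0.086, "wy": -0.048, "wz": -0.031, "grip": 5.0},
  {"x": 0.04, "y": -0.21, "z": 0.01, "wx": 0.086, "wy": -0.048, "wz": -0.031, "grip": 5.0},
  {"x": 0.05, "y": -0.21, "z": 0.03, "wx": 0.086, "wy": -0.048, "wz": -0.031, "grip": 5.0},
  {"x": 0.06, "y": -0.2, "z": 0.04, "wx": 0.086, "wy": -0.048, "wz": -0.031, "grip": 5.0},
  {"x": 0, "y": 0, "z": 0, "wx": 0, "wy": 0, "wz": 0, "grip": 5.0},
  {"x": 0, "y": 0, "z": 0, "wx": 0, "wy": 0, "wz": 0, "grip": 5.0},
])

```text
clock: 8.0
tool_pos: [0.5375, 0.2345, 0.1609]
orientation: [-0.004, 0.439, -0.867]
contact_force: [-1.1, -0.3, -1.6]
finger_gap: 0.0611
```

```bash
python3 - <<'E'
from go import *
from workcell import snapshot
cmp(gs+up*.09,Ts)
s=snapshot("side");pickle.dump(s,open("s4.pkl","wb"));f=s["frame"][150:330,220:460];cv2.imwrite("pics/s4.png",cv2.resize(f,None,fx=3,fy=3,interpolation=cv2.INTER_CUBIC))
o=readout.get_obs();R=RR(o["orientation"]);p=o["tool_pos"]
s=snapshot("wrist");X=cloud(s)
Y=(X-p)@R
m=(abs(Y[...,1])<.045)&(abs(Y[...,2])<.09)&(abs(Y[...,0])<.07)&(s["frame"].min(2)>110)
n=np.array([-np.cos(D(25)),0,-np.sin(D(25))])
l=np.cross(n,[0,1,0]);
Q=Y[m];print("along",np.percentile(Q@l,[1,50,99]).round(4),"norm",np.percentile(Q@n,[5,50,90,95]).round(4))
# plane fit of face
N=Q[(Q@n>.006)];c=N.mean(0);u,sv,vt=np.linalg.svd(N-c,full_matrices=False);nn=R@vt[2];print("normal world",nn.round(3),sv[2]/len(N)**.5)
goto(gs+up*.004,Ts,6)
E
```

```text
t 8.0 err mm in tool [ 0.1 -1.  -0. ] rot deg [ 0.41 -0.14 -0.32] gap 0.06110173804440973 F [-1.1 -0.3 -1.6] q [-1.56  0.91  0.84  1.96  0.66  0.85 -0.71]
along [-0.0354  0.0172  0.0717] norm [-0.0019  0.0086  0.0104  0.0107]
normal world [-0.649  0.76   0.007] 0.0010413336630623366
t 8.1 p [0.5377 0.2341 0.1615] -> [0.5368 0.2338 0.0748] turn [ 0.3 -0.2 -0.3] ik [np.float64(0.0), np.float64(0.0)] 0.48
[0.609, -0.011, -1.311, 0.001, -0.001, -0.001]
[0.608, -0.011, -1.312, 0.001, -0.001, -0.001]
[0.607, -0.012, -1.312, 0.001, -0.001, -0.001]
[0.607, -0.013, -1.312, 0.001, -0.001, -0.001]
[0.606, -0.013, -1.313, 0.001, -0.001, -0.001]
[0.605, -0.014, -1.313, 0.001, -0.001, -0.001]
```

View pics/s4.png

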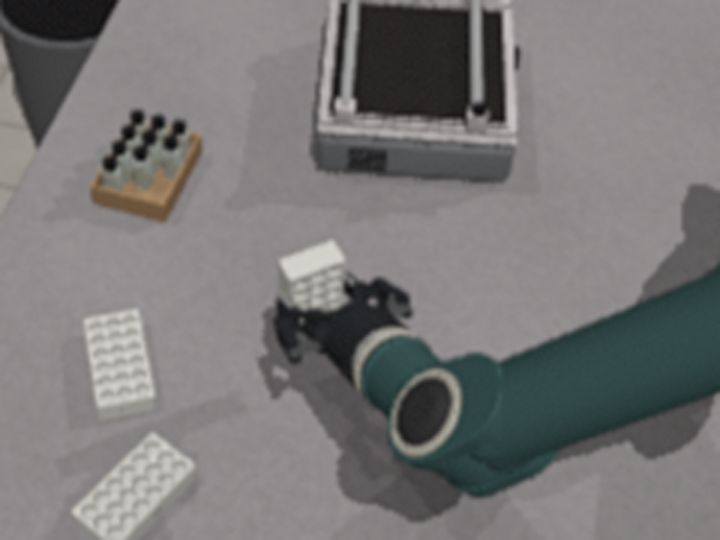

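Emit:
move_arm([
  {"x": 0.61, "y": -0.01, "z": -1.31, "wx": 0.001, "wy": -0.001, "wz": -0.001, "grip": 5.0},
  {"x": 0.61, "y": -0.01, "z": -1.31, "wx": 0.001, "wy": -0.001, "wz": -0.001, "grip": 5.0},
  {"x": 0.61, "y": -0.01, "z": -1.31, "wx": 0.001, "wy": -0.001, "wz": -0.001, "grip": 5.0},
  {"x": 0.61, "y": -0.01, "z": -1.31, "wx": 0.001, "wy": -0.001, "wz": -0.001, "grip": 5.0},
  {"x": 0.61, "y": -0.01, "z": -1.31, "wx": 0.001, "wy": -0.001, "wz": -0.001, "grip": 5.0},
  {"x": 0.6, "y": -0.01, "z": -1.31, "wx": 0.001, "wy": -0.001, "wz": -0.001, "grip": 5.0},
  {"x": 0, "y": 0, "z": 0, "wx": 0, "wy": 0, "wz": 0, "grip": 5.0},
  {"x": 0, "y": 0, "z": 0, "wx": 0, "wy": 0, "wz": 0, "grip": 5.0},
])

```text
clock: 8.9
tool_pos: [0.5372, 0.2341, 0.0743]
orientation: [0.001, 0.432, -0.874]
contact_force: [0.5, 0.6, -1.9]
finger_gap: 0.0608
```

Emit:
move_arm([
  {"x": 0.08, "y": 0, "z": -0.18, "wx": 0, "wy": 0, "wz": 0, "grip": 5.0},
  {"x": 0.04, "y": 0, "z": -0.09, "wx": 0, "wy": 0, "wz": 0, "grip": 5.0},
  {"x": 0, "y": 0, "z": 0, "wx": 0, "wy": 0, "wz": 0, "grip": 5.0},
  {"x": 0, "y": 0, "z": 0, "wx": 0, "wy": 0, "wz": 0, "grip": 5.0},
])

```text
clock: 9.3
tool_pos: [0.5372, 0.2344, 0.0725]
orientation: [0.002, 0.432, -0.874]
contact_force: [-0.7, 2.2, 3.7]
finger_gap: 0.0611
```

```bash
python3 -c "
from go import *
cmp(gs,Ts)"
```

```text
t 9.3 err mm in tool [ 0.8 -0.7 -1.5] rot deg [-0.15  0.24  0.04] gap 0.06109963873065005 F [-0.7  2.2  3.7] q [-1.52  1.08  0.77  1.93  0.62  0.77 -0.81]
```

Emit:
move_arm([
  {"x": 0, "y": 0, "z": 0, "wx": 0, "wy": 0, "wz": 0, "grip": 6.2},
  {"x": 0, "y": 0, "z": 0, "wx": 0, "wy": 0, "wz": 0, "grip": 6.4},
  {"x": 0, "y": 0, "z": 0, "wx": 0, "wy": 0, "wz": 0, "grip": 6.6},
  {"x": 0, "y": 0, "z": 0, "wx": 0, "wy": 0, "wz": 0, "grip": 7.0},
  {"x": 0, "y": 0, "z": 0, "wx": 0, "wy": 0, "wz": 0, "grip": 7.6},
  {"x": 0, "y": 0, "z": 0, "wx": 0, "wy": 0, "wz": 0, "grip": 8.4},
  {"x": 0, "y": 0, "z": 0, "wx": 0, "wy": 0, "wz": 0, "grip": 8.4},
])

```text
clock: 10.0
tool_pos: [0.5371, 0.2343, 0.0718]
orientation: [0.002, 0.433, -0.874]
contact_force: [0.7, -0.5, -0.4]
finger_gap: 0.084
```

```bash
python3 - <<'E'
from go import *
from workcell import snapshot
cmp(gs,Ts)
s=snapshot("side");pickle.dump(s,open("s5.pkl","wb"));f=s["frame"][180:330,260:440];cv2.imwrite("pics/s5.png",cv2.resize(f,None,fx=4,fy=4,interpolation=cv2.INTER_CUBIC))
goto(gs-Ts[:,0]*.12+up*.0,Ts,8)
E
```

```text
t 10.0 err mm in tool [ 0.5 -0.6 -0.8] rot deg [-0.12  0.22  0.05] gap 0.08399997280891194 F [ 0.7 -0.5 -0.4] q [-1.52  1.08  0.77  1.93  0.62  0.77 -0.81]
t 10.05 p [0.5371 0.2343 0.0718] -> [0.4669 0.3171 0.1215] turn [-0.1  0.2  0. ] ik [np.float64(0.0), np.float64(0.0)] 0.51
[-1.493, -0.009, -0.005, -0.0, 0.0, 0.0]
[-1.493, -0.008, -0.006, -0.0, 0.0, 0.0]
[-1.493, -0.008, -0.006, -0.0, 0.0, 0.0]
[-1.493, -0.008, -0.007, -0.0, 0.0, 0.0]
[-1.493, -0.008, -0.008, -0.0, 0.0, 0.0]
[-1.493, -0.008, -0.008, -0.0, 0.0, 0.0]
[-1.493, -0.008, -0.009, -0.0, 0.0, 0.0]
[-1.493, -0.008, -0.01, -0.0, 0.0, 0.0]
```

View pics/s5.png

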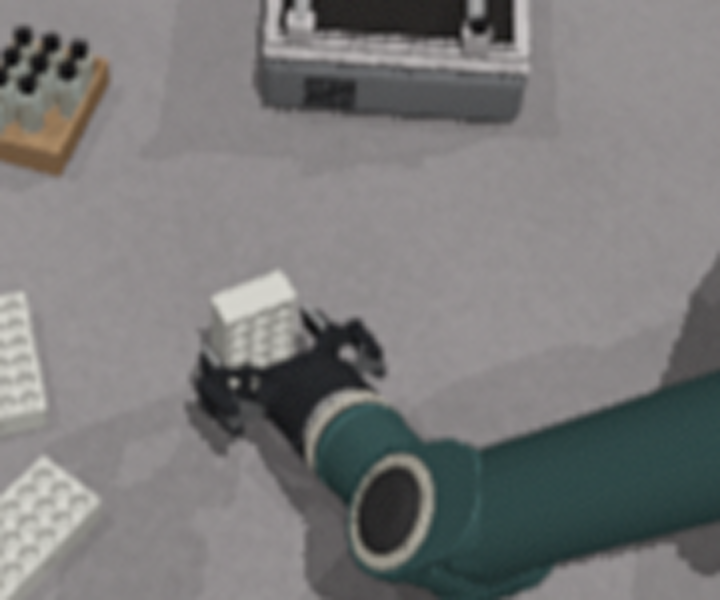

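Emit:
move_arm([
  {"x": -0.8, "y": 0, "z": 0, "wx": 0, "wy": 0, "wz": 0, "grip": 8.5},
  {"x": -1.5, "y": 0, "z": 0, "wx": 0, "wy": 0, "wz": 0, "grip": 8.5},
  {"x": -1.5, "y": 0, "z": 0, "wx": 0, "wy": 0, "wz": 0, "grip": 8.5},
  {"x": -1.5, "y": 0, "z": 0, "wx": 0, "wy": 0, "wz": 0, "grip": 8.5},
  {"x": -1.5, "y": 0, "z": 0, "wx": 0, "wy": 0, "wz": 0, "grip": 8.5},
  {"x": -1.5, "y": 0, "z": 0, "wx": 0, "wy": 0, "wz": 0, "grip": 8.5},
  {"x": -1.5, "y": 0, "z": 0, "wx": 0, "wy": 0, "wz": 0, "grip": 8.5},
  {"x": -1.5, "y": 0, "z": 0, "wx": 0, "wy": 0, "wz": 0, "grip": 8.5},
])

```text
clock: 10.85
tool_pos: [0.4704, 0.3139, 0.1198]
orientation: [0.002, 0.433, -0.873]
contact_force: [-0.0, 0.3, 0.3]
finger_gap: 0.0852
```

```bash
python3 - <<'E'
from go import *
from workcell import snapshot
for n in ("side","scene","wrist"):
    s=snapshot(n);pickle.dump(s,open(n+"6.pkl","wb"))
    X=cloud(s);z=X[...,2]
    m=(z>.035)&(z<.135)&(np.hypot(X[...,0]-st[0],X[...,1]-st[1])<.07)&(s["frame"].min(2)>100)
    p=X[m];print(n,m.sum(),p.mean(0).round(4) if m.any() else 0,np.percentile(z[m],98) if m.any() else 0)
    t=p[p[:,2]>.112] if m.any() else p
    if len(t)>20: print(" top",len(t),rect(t[:,:2]))
cv2.imwrite("pics/w6.png",s["frame"])
mid=st+up*.2-hv(hs)*.02
goto(mid,tool(D(10),hs),8)
E
```

```text
side 433 [0.5409 0.2388 0.0915] 0.12533342434502767
 top 162 ((542.1181030273438, 232.1624298095703), (63.96501541137695, 32.3868408203125), 39.579017639160156)
scene 284 [0.5482 0.2337 0.0915] 0.12317838662559005
 top 116 ((540.936279296875, 231.87327575683594), (65.74276733398438, 30.976078033447266), 38.30835723876953)
wrist 8500 [0.5342 0.2381 0.0785] 0.11788711512186628
 top 854 ((534.5881958007812, 238.1354217529297), (61.7136116027832, 14.696243286132812), 40.36148452758789)
t 11.0 p [0.4709 0.3143 0.1193] -> [0.5271 0.2453 0.26  ] turn [-0.1 55.2 -0.1] ik [np.float64(0.0), np.float64(0.0)] 0.5
[0.271, -0.011, 2.063, -0.0, 0.12, -0.0]
[0.021, -0.012, 2.081, -0.0, 0.12, -0.0]
[-0.229, -0.012, 2.068, -0.0, 0.12, -0.0]
[-0.475, -0.012, 2.026, -0.0, 0.12, -0.0]
[-0.715, -0.013, 1.954, -0.0, 0.12, -0.0]
[-0.944, -0.013, 1.854, -0.0, 0.12, -0.0]
[-1.16, -0.014, 1.728, -0.0, 0.12, -0.0]
[-1.359, -0.015, 1.576, -0.0, 0.12, -0.0]
```

View pics/w6.png

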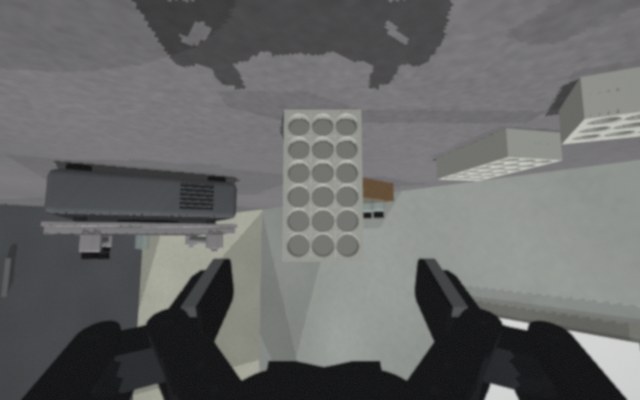

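Emit:
move_arm([
  {"x": 0.27, "y": 0, "z": 2.06, "wx": 0, "wy": 0.12, "wz": 0, "grip": 8.5},
  {"x": 0.02, "y": 0, "z": 2.08, "wx": 0, "wy": 0.12, "wz": 0, "grip": 8.5},
  {"x": -0.23, "y": 0, "z": 2.07, "wx": 0, "wy": 0.12, "wz": 0, "grip": 8.5},
  {"x": -0.48, "y": 0, "z": 2.03, "wx": 0, "wy": 0.12, "wz": 0, "grip": 8.5},
  {"x": -0.72, "y": 0, "z": 1.95, "wx": 0, "wy": 0.12, "wz": 0, "grip": 8.5},
  {"x": -0.94, "y": 0, "z": 1.85, "wx": 0, "wy": 0.12, "wz": 0, "grip": 8.5},
  {"x": -1.16, "y": 0, "z": 1.73, "wx": 0, "wy": 0.12, "wz": 0, "grip": 8.5},
  {"x": -1.36, "y": 0, "z": 1.58, "wx": 0, "wy": 0.12, "wz": 0, "grip": 8.5},
])

```text
clock: 11.8
tool_pos: [0.5282, 0.2433, 0.2613]
orientation: [0.017, 1.398, -0.859]
contact_force: [0.3, -0.9, -0.4]
finger_gap: 0.085
```

```bash
cat >> go.py <<'E'
st=np.array([.541,.2315,.060]);hs=D(-50.2)
T2=tool(D(-40),hs);g2=st+up*.035+hv(hs)*.007
E
python3 - <<'E'
from go import *
goto(g2-T2[:,0]*.1,T2,9)
E
```

```text
t 11.8 p [0.5282 0.2433 0.2613] -> [0.5866 0.1767 0.1716] turn [ 0.1 49.9 -0.2] ik [np.float64(0.0), np.float64(0.0)] 0.4
[1.152, 0.022, 0.797, 0.0, 0.097, -0.0]
[1.069, 0.022, 0.905, 0.0, 0.097, -0.0]
[0.977, 0.023, 1.004, 0.0, 0.097, -0.0]
[0.875, 0.023, 1.093, 0.0, 0.097, -0.0]
[0.765, 0.024, 1.173, 0.0, 0.097, -0.0]
[0.648, 0.024, 1.241, 0.0, 0.097, -0.0]
[0.525, 0.024, 1.298, 0.0, 0.097, -0.0]
[0.398, 0.025, 1.343, 0.0, 0.097, -0.0]
[0.266, 0.025, 1.375, 0.0, 0.097, -0.0]
```

Emit:
move_arm([
  {"x": 1.15, "y": 0.02, "z": 0.8, "wx": 0, "wy": 0.097, "wz": 0, "grip": 8.5},
  {"x": 1.07, "y": 0.02, "z": 0.9, "wx": 0, "wy": 0.097, "wz": 0, "grip": 8.5},
  {"x": 0.98, "y": 0.02, "z": 1.0, "wx": 0, "wy": 0.097, "wz": 0, "grip": 8.5},
  {"x": 0.88, "y": 0.02, "z": 1.09, "wx": 0, "wy": 0.097, "wz": 0, "grip": 8.5},
  {"x": 0.77, "y": 0.02, "z": 1.17, "wx": 0, "wy": 0.097, "wz": 0, "grip": 8.5},
  {"x": 0.65, "y": 0.02, "z": 1.24, "wx": 0, "wy": 0.097, "wz": 0, "grip": 8.5},
  {"x": 0.53, "y": 0.02, "z": 1.3, "wx": 0, "wy": 0.097, "wz": 0, "grip": 8.5},
  {"x": 0.4, "y": 0.02, "z": 1.34, "wx": 0, "wy": 0.097, "wz": 0, "grip": 8.5},
  {"x": 0.27, "y": 0.02, "z": 1.38, "wx": 0, "wy": 0.097, "wz": 0, "grip": 8.5},
  {"x": 0, "y": 0, "z": 0, "wx": 0, "wy": 0, "wz": 0, "grip": 8.5},
  {"x": 0, "y": 0, "z": 0, "wx": 0, "wy": 0, "wz": 0, "grip": 8.5},
])

```text
clock: 12.9
tool_pos: [0.5861, 0.1766, 0.1692]
orientation: [-3.14, 0.876, 2.266]
contact_force: [0.5, 0.3, 0.5]
finger_gap: 0.0848
```

```bash
python3 - <<'E'
from go import *
from workcell import snapshot
cmp(g2-T2[:,0]*.1,T2)
s=snapshot("wrist");f=s["frame"].copy()
n=np.cross(up,hv(hs))
for a in (1,-1):
  for b in (1,-1):
    u=proj(s,st+up*.06+hv(hs)*.014*a+n*.031*b);cv2.circle(f,tuple(int(x) for x in u),3,(0,0,255),-1)
cv2.imwrite("pics/w7.png",f)
goto(g2,T2,6)
E
```

```text
t 12.9 err mm in tool [-2.   0.5 -1.4] rot deg [-0.07  0.19  0.02] gap 0.0847905971596687 F [0.5 0.3 0.5] q [-0.27  0.73  0.27  1.55 -0.71  1.44  0.98]
t 12.95 p [0.5861 0.1781 0.1705] -> [0.5455 0.2261 0.095 ] turn [0.1 0.2 0. ] ik [np.float64(0.0), np.float64(0.0)] 0.43
[1.637, -0.007, 0.0, 0.0, 0.001, 0.0]
[1.637, -0.007, 0.001, 0.0, 0.001, 0.0]
[1.637, -0.007, 0.002, 0.0, 0.001, 0.0]
[1.637, -0.007, 0.003, 0.0, 0.001, 0.0]
[1.637, -0.007, 0.004, 0.0, 0.001, 0.0]
[1.637, -0.007, 0.005, 0.0, 0.001, 0.0]
```

View pics/w7.png

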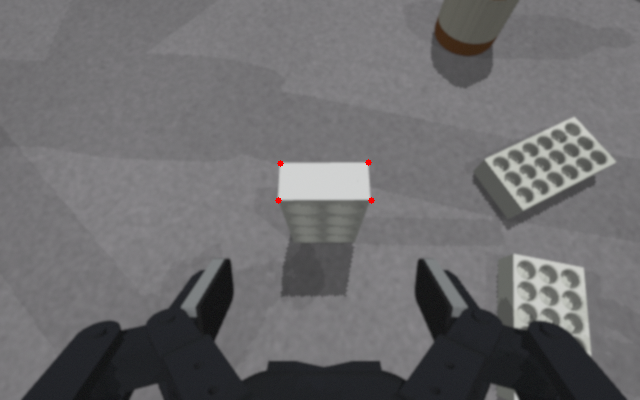

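Emit:
move_arm([
  {"x": 1.64, "y": 0, "z": 0, "wx": 0, "wy": 0.001, "wz": 0, "grip": 8.5},
  {"x": 1.64, "y": 0, "z": 0, "wx": 0, "wy": 0.001, "wz": 0, "grip": 8.5},
  {"x": 1.64, "y": -0.01, "z": 0, "wx": 0, "wy": 0.001, "wz": 0, "grip": 8.5},
  {"x": 1.64, "y": -0.01, "z": 0, "wx": 0, "wy": 0, "wz": 0, "grip": 8.5},
  {"x": 1.64, "y": -0.01, "z": 0, "wx": 0, "wy": 0, "wz": 0, "grip": 8.5},
  {"x": 1.6, "y": -0.01, "z": 0, "wx": 0, "wy": 0, "wz": 0, "grip": 8.5},
  {"x": 0, "y": 0, "z": 0, "wx": 0, "wy": 0, "wz": 0, "grip": 8.5},
  {"x": 0, "y": 0, "z": 0, "wx": 0, "wy": 0, "wz": 0, "grip": 8.5},
])

```text
clock: 13.75
tool_pos: [0.5458, 0.2261, 0.0951]
orientation: [3.14, 0.873, 2.266]
contact_force: [0.4, -0.3, 0.4]
finger_gap: 0.085
```

```bash
python3 - <<'E'
from go import *
from workcell import snapshot
cmp(g2,T2)
s=snapshot("wrist");f=s["frame"].copy()
cv2.imwrite("pics/w8.png",f)
s=snapshot("scene");f=s["frame"][120:290,300:500];cv2.imwrite("pics/s8.png",cv2.resize(f,None,fx=4,fy=3.5,interpolation=cv2.INTER_CUBIC))
E
```

```text
t 13.75 err mm in tool [ 0.2 -0.2 -0.1] rot deg [0.14 0.02 0.02] gap 0.08498173547754836 F [ 0.4 -0.3  0.4] q [-0.33  0.78  0.23  1.67 -0.77  1.27  1.02]
```

View pics/w8.png

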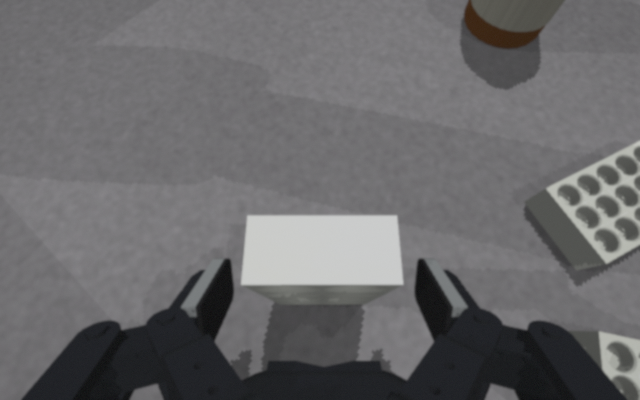

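View pics/s8.png

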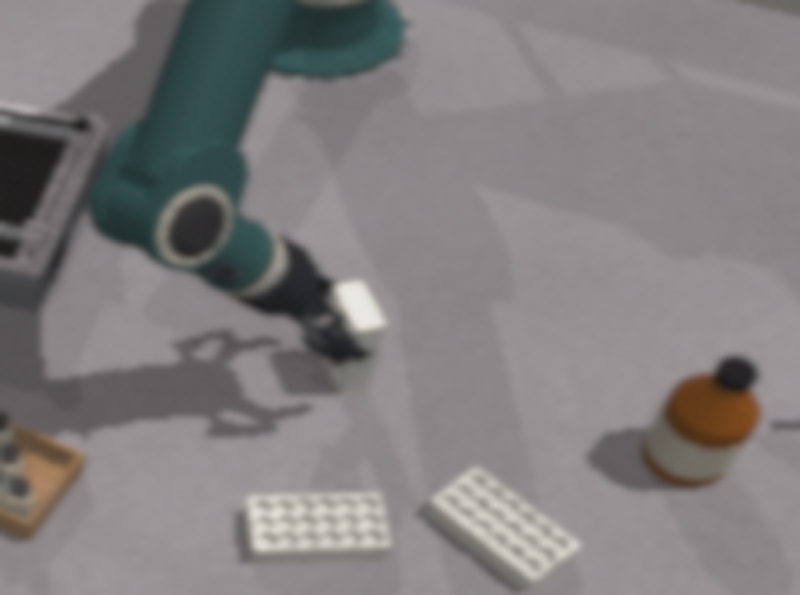

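Emit:
move_arm([
  {"x": 0, "y": 0, "z": 0, "wx": 0, "wy": 0, "wz": 0, "grip": 7.0},
  {"x": 0, "y": 0, "z": 0, "wx": 0, "wy": 0, "wz": 0, "grip": 6.4},
  {"x": 0, "y": 0, "z": 0, "wx": 0, "wy": 0, "wz": 0, "grip": 6.1},
  {"x": 0, "y": 0, "z": 0, "wx": 0, "wy": 0, "wz": 0, "grip": 5.0},
  {"x": 0, "y": 0, "z": 0, "wx": 0, "wy": 0, "wz": 0, "grip": 5.0},
  {"x": 0, "y": 0, "z": 0, "wx": 0, "wy": 0, "wz": 0, "grip": 5.0},
  {"x": 0, "y": 0, "z": 0, "wx": 0, "wy": 0, "wz": 0, "grip": 5.0},
], force=60)

```text
clock: 14.55
tool_pos: [0.5463, 0.2256, 0.0961]
orientation: [3.138, 0.873, 2.264]
contact_force: [-0.5, -3.4, 5.1]
finger_gap: 0.0611
```

```bash
python3 - <<'E'
from go import *
cmp(g2,T2)
o=readout.get_obs()
goto(o["tool_pos"]+up*.15,T2,8)
E
```

```text
t 14.55 err mm in tool [ 1.4 -0.3 -0. ] rot deg [ 0.15  0.04 -0.05] gap 0.06114387352696488 F [-0.5 -3.4  5.1] q [-0.32  0.78  0.23  1.67 -0.77  1.27  1.02]
t 14.55 p [0.5463 0.2256 0.0961] -> [0.5463 0.2256 0.2461] turn [ 0.2  0.  -0. ] ik [np.float64(0.0), np.float64(0.0)] 0.37
[-1.437, 0.004, -1.204, 0.0, 0.0, -0.0]
[-1.437, 0.004, -1.204, 0.0, 0.0, -0.0]
[-1.437, 0.003, -1.205, 0.0, 0.0, -0.0]
[-1.437, 0.003, -1.205, 0.0, 0.0, -0.0]
[-1.437, 0.002, -1.205, 0.0, 0.0, -0.0]
[-1.437, 0.002, -1.205, 0.0, 0.0, -0.0]
[-1.437, 0.001, -1.205, 0.0, 0.0, -0.0]
[-1.436, 0.001, -1.205, 0.0, 0.0, -0.0]
```

Emit:
move_arm([
  {"x": -0.4, "y": 0, "z": -0.33, "wx": 0, "wy": 0, "wz": 0, "grip": 5.0},
  {"x": -0.8, "y": 0, "z": -0.67, "wx": 0, "wy": 0, "wz": 0, "grip": 5.0},
  {"x": -1.5, "y": 0, "z": -1.26, "wx": 0, "wy": 0, "wz": 0, "grip": 5.0},
  {"x": -1.5, "y": 0, "z": -1.26, "wx": 0, "wy": 0, "wz": 0, "grip": 5.0},
  {"x": -1.5, "y": 0, "z": -1.26, "wx": 0, "wy": 0, "wz": 0, "grip": 5.0},
  {"x": -1.5, "y": 0, "z": -1.26, "wx": 0, "wy": 0, "wz": 0, "grip": 5.0},
  {"x": -1.5, "y": 0, "z": -1.26, "wx": 0, "wy": 0, "wz": 0, "grip": 5.0},
  {"x": -1.5, "y": 0, "z": -1.26, "wx": 0, "wy": 0, "wz": 0, "grip": 5.0},
  {"x": -1.4, "y": 0, "z": -1.17, "wx": 0, "wy": 0, "wz": 0, "grip": 5.0},
])

```text
clock: 15.45
tool_pos: [0.5456, 0.2259, 0.2487]
orientation: [3.138, 0.873, 2.265]
contact_force: [1.2, 0.3, -2.1]
finger_gap: 0.0607
```

```bash
cat >> go.py <<'E'
hf=np.arctan2(*(-ev)[1::-1]);Tf=tool(D(50),hf)
# final TCP for rack centre at u,v over the mat; tcp in rack: +along back .035, +.007 up(-z)
def gf(u,v,h=0.0,along=.035,nz=.007): return mc+eu*u+ev*v+up*(.014+nz+h)-hv(hf)*along
E
python3 - <<'E'
from go import *
print(np.degrees(hf),ev,Tf.round(2))
goto(gf(.02,0,.14),Tf,24)
E
```

```text
-80.30000000000001 [-0.16848938  0.98570347  0.        ] [[ 0.13  0.99  0.11]
 [-0.76  0.17 -0.63]
 [-0.64 -0.    0.77]]
t 15.45 p [0.5456 0.2259 0.2487] -> [ 0.5228 -0.1891  0.251 ] turn [ 33.3 -87.7  -3.1] ik [np.float64(0.0), np.float64(0.0)] 0.31
[-0.822, -1.183, 0.962, 0.024, -0.064, -0.002]
[-0.756, -1.16, 1.041, 0.024, -0.064, -0.002]
[-0.684, -1.135, 1.115, 0.024, -0.064, -0.002]
[-0.609, -1.109, 1.183, 0.024, -0.064, -0.002]
[-0.529, -1.081, 1.246, 0.024, -0.064, -0.002]
[-0.445, -1.051, 1.303, 0.024, -0.064, -0.002]
[-0.358, -1.02, 1.354, 0.024, -0.064, -0.002]
[-0.268, -0.987, 1.398, 0.024, -0.064, -0.002]
[-0.175, -0.953, 1.436, 0.024, -0.064, -0.002]
[-0.081, -0.918, 1.466, 0.024, -0.064, -0.002]
[0.016, -0.882, 1.49, 0.024, -0.064, -0.002]
[0.113, -0.846, 1.507, 0.024, -0.064, -0.002]
[0.212, -0.809, 1.517, 0.024, -0.064, -0.002]
[0.31, -0.772, 1.519, 0.024, -0.064, -0.002]
[0.409, -0.734, 1.515, 0.024, -0.064, -0.002]
[0.507, -0.696, 1.503, 0.024, -0.064, -0.002]
[0.604, -0.659, 1.484, 0.024, -0.064, -0.002]
[0.699, -0.622, 1.458, 0.024, -0.064, -0.002]
[0.792, -0.585, 1.425, 0.024, -0.064, -0.002]
[0.883, -0.549, 1.385, 0.024, -0.064, -0.002]
[0.971, -0.514, 1.339, 0.024, -0.064, -0.002]
[1.056, -0.48, 1.286, 0.024, -0.064, -0.002]
[1.137, -0.447, 1.227, 0.024, -0.064, -0.002]
[1.215, -0.415, 1.163, 0.024, -0.064, -0.002]
```

Emit:
move_arm([
  {"x": -0.82, "y": -1.18, "z": 0.96, "wx": 0.024, "wy": -0.064, "wz": -0.002, "grip": 5.0},
  {"x": -0.76, "y": -1.16, "z": 1.04, "wx": 0.024, "wy": -0.064, "wz": -0.002, "grip": 5.0},
  {"x": -0.68, "y": -1.14, "z": 1.12, "wx": 0.024, "wy": -0.064, "wz": -0.002, "grip": 5.0},
  {"x": -0.61, "y": -1.11, "z": 1.18, "wx": 0.024, "wy": -0.064, "wz": -0.002, "grip": 5.0},
  {"x": -0.53, "y": -1.08, "z": 1.25, "wx": 0.024, "wy": -0.064, "wz": -0.002, "grip": 5.0},
  {"x": -0.45, "y": -1.05, "z": 1.3, "wx": 0.024, "wy": -0.064, "wz": -0.002, "grip": 5.0},
  {"x": -0.36, "y": -1.02, "z": 1.35, "wx": 0.024, "wy": -0.064, "wz": -0.002, "grip": 5.0},
  {"x": -0.27, "y": -0.99, "z": 1.4, "wx": 0.024, "wy": -0.064, "wz": -0.002, "grip": 5.0},
  {"x": -0.18, "y": -0.95, "z": 1.44, "wx": 0.024, "wy": -0.064, "wz": -0.002, "grip": 5.0},
  {"x": -0.08, "y": -0.92, "z": 1.47, "wx": 0.024, "wy": -0.064, "wz": -0.002, "grip": 5.0},
  {"x": 0.02, "y": -0.88, "z": 1.49, "wx": 0.024, "wy": -0.064, "wz": -0.002, "grip": 5.0},
  {"x": 0.11, "y": -0.85, "z": 1.51, "wx": 0.024, "wy": -0.064, "wz": -0.002, "grip": 5.0},
])

```text
clock: 16.65
tool_pos: [0.5341, 0.0178, 0.2489]
orientation: [-0.86, 1.432, -1.993]
contact_force: [0.8, 1.1, -1.4]
finger_gap: 0.0607
```

```bash
python3 - <<'E'
from go import *
cmp(gf(.02,0,.14),Tf)
goto(gf(.02,0,.12),Tf,11)
E
```

```text
t 16.65 err mm in tool [153.4 -46.  131.5] rot deg [ 16.57 -43.7   -1.76] gap 0.060748380244335924 F [ 0.8  1.1 -1.4] q [-0.61  0.33  0.56  1.87 -0.06  1.06  0.39]
t 16.65 p [0.5341 0.0178 0.2489] -> [ 0.5228 -0.1891  0.231 ] turn [ 16.6 -43.7  -1.8] ik [np.float64(0.0), np.float64(0.0)] 0.3
[0.404, -0.862, 1.634, 0.026, -0.069, -0.003]
[0.519, -0.818, 1.624, 0.026, -0.069, -0.003]
[0.633, -0.773, 1.605, 0.026, -0.069, -0.003]
[0.746, -0.73, 1.577, 0.026, -0.069, -0.003]
[0.856, -0.687, 1.54, 0.026, -0.069, -0.003]
[0.963, -0.644, 1.495, 0.026, -0.069, -0.003]
[1.066, -0.603, 1.441, 0.026, -0.069, -0.003]
[1.166, -0.562, 1.379, 0.026, -0.069, -0.003]
[1.261, -0.524, 1.309, 0.026, -0.069, -0.003]
[1.35, -0.487, 1.231, 0.026, -0.069, -0.003]
[1.434, -0.452, 1.147, 0.026, -0.069, -0.003]
```

Emit:
move_arm([
  {"x": 0.4, "y": -0.86, "z": 1.63, "wx": 0.026, "wy": -0.069, "wz": -0.003, "grip": 5.0},
  {"x": 0.52, "y": -0.82, "z": 1.62, "wx": 0.026, "wy": -0.069, "wz": -0.003, "grip": 5.0},
  {"x": 0.63, "y": -0.77, "z": 1.61, "wx": 0.026, "wy": -0.069, "wz": -0.003, "grip": 5.0},
  {"x": 0.75, "y": -0.73, "z": 1.58, "wx": 0.026, "wy": -0.069, "wz": -0.003, "grip": 5.0},
  {"x": 0.86, "y": -0.69, "z": 1.54, "wx": 0.026, "wy": -0.069, "wz": -0.003, "grip": 5.0},
  {"x": 0.96, "y": -0.64, "z": 1.5, "wx": 0.026, "wy": -0.069, "wz": -0.003, "grip": 5.0},
  {"x": 1.07, "y": -0.6, "z": 1.44, "wx": 0.026, "wy": -0.069, "wz": -0.003, "grip": 5.0},
  {"x": 1.17, "y": -0.56, "z": 1.38, "wx": 0.026, "wy": -0.069, "wz": -0.003, "grip": 5.0},
  {"x": 1.26, "y": -0.52, "z": 1.31, "wx": 0.026, "wy": -0.069, "wz": -0.003, "grip": 5.0},
  {"x": 1.35, "y": -0.49, "z": 1.23, "wx": 0.026, "wy": -0.069, "wz": -0.003, "grip": 5.0},
  {"x": 1.43, "y": -0.45, "z": 1.15, "wx": 0.026, "wy": -0.069, "wz": -0.003, "grip": 5.0},
  {"x": 0, "y": 0, "z": 0, "wx": 0, "wy": 0, "wz": 0, "grip": 5.0},
])

```text
clock: 17.85
tool_pos: [0.5222, -0.1892, 0.2291]
orientation: [-0.01, 0.701, -1.407]
contact_force: [-0.1, -0.3, -1.5]
finger_gap: 0.061
```

```bash
python3 - <<'E'
from go import *
from workcell import snapshot
cmp(gf(.02,0,.12),Tf)
o=readout.get_obs();p=o["tool_pos"]
for n in ("side","scene","wrist"):
    s=snapshot(n);pickle.dump(s,open(n+"9.pkl","wb"))
    X=cloud(s);Y=X-p
    m=(np.abs(Y[...,:2]).max(-1)<.12)&(abs(Y[...,2])<.05)&(s["frame"].min(2)>120)&(X[...,2]>.17)
    P=X[m];print(n,m.sum())
    if m.sum()>100:
        c=P.mean(0);t=P[P[:,2]>np.percentile(P[:,2],60)-.006]
        A=np.c_[t[:,:2],np.ones(len(t))];
        u,sv,vt=np.linalg.svd(t-t.mean(0),full_matrices=False);print(" n",vt[2].round(3),rect(P[:,:2]),np.percentile(P[:,2],[2,50,90]).round(4))
    f=s["frame"]
    if n=="side": f=cv2.resize(f[80:260,250:490],None,fx=3,fy=3,interpolation=cv2.INTER_CUBIC)
    if n=="scene": f=cv2.resize(f[80:260,200:440],None,fx=3,fy=3,interpolation=cv2.INTER_CUBIC)
    cv2.imwrite(f"pics/{n}9.png",f)
E
```

```text
t 17.85 err mm in tool [-1.2  0.6  1.5] rot deg [ 0.36 -0.16  0.25] gap 0.0610470393748647 F [-0.1 -0.3 -1.5] q [-0.91  0.54  0.98  2.14  0.71  0.68 -0.43]
side 2
scene 337
 n [ 0.017  0.026 -1.   ] ((528.9364013671875, -223.87728881835938), (70.13251495361328, 119.48848724365234), 9.190241813659668) [0.2181 0.2281 0.2342]
wrist 13259
 n [-0.031  0.05   0.998] ((535.502197265625, -202.39703369140625), (82.38304901123047, 157.40846252441406), 8.92580795288086) [0.2074 0.2249 0.234 ]
```

View pics/side9.png

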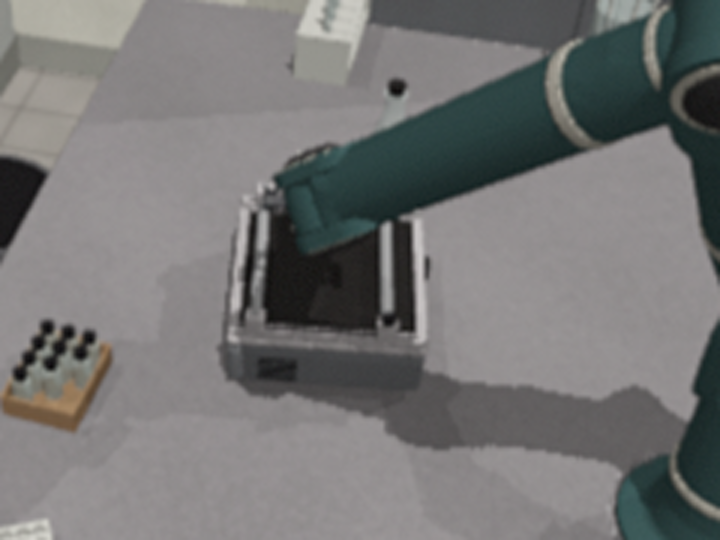

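View pics/wrist9.png

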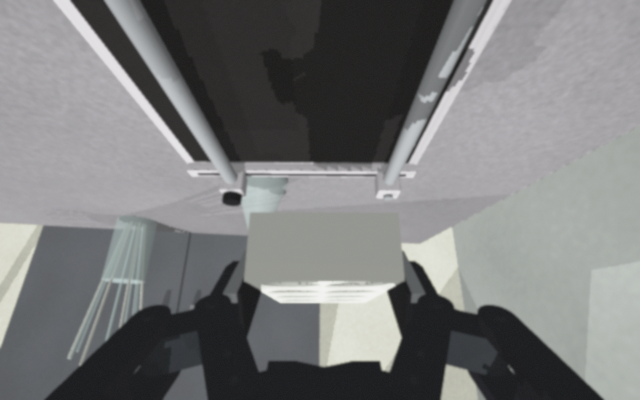

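View pics/scene9.png

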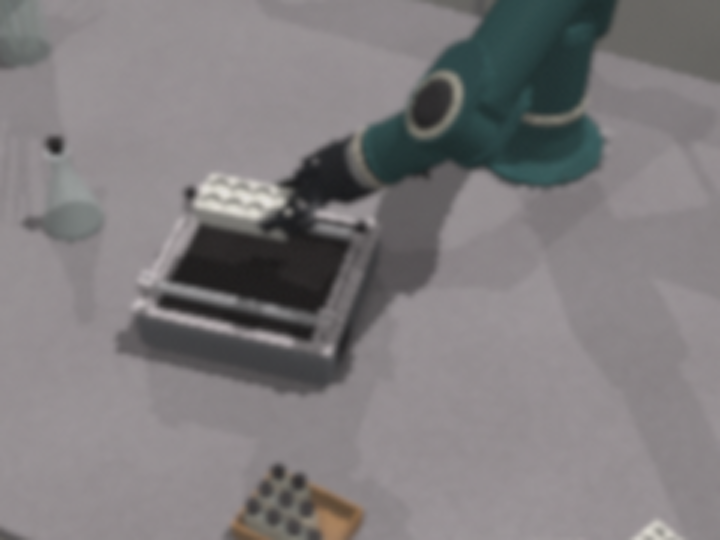

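```bash
python3 - <<'E'
from go import *
goto(gf(.02,0,.012),Tf,8)
s=pickle.load(open("wrist9.pkl","rb"));X=cloud(s)
# refine shaker from wrist view: bars
f=s["frame"]
U=(X-mc)@eu;V=(X-mc)@ev;z=X[...,2]
for lo,hi,nm in((-.1,-.05,"clamp"),(.07,.115,"fixed")):
    m=(U>lo)&(U<hi)&(abs(V)<.1)&(z>.106)&(z<.125)
    q=X[m];l=cv2.fitLine(q[:,:2].astype(np.float32),cv2.DIST_HUBER,0,.001,.001).ravel()
    print(nm,m.sum(),"U",np.median(U[m]).round(4),"dir",(np.degrees(np.arctan2(l[1],l[0]))%180).round(2),"ztop",np.percentile(z[m],95).round(4))
m=(abs(U)<.05)&(abs(V)<.1)&(z<.1);print("mat z",np.median(z[m]))
E
```

```text
t 18.0 p [ 0.5243 -0.1879  0.23  ] -> [ 0.5228 -0.1891  0.123 ] turn [ 0.3 -0.4 -0. ] ik [np.float64(0.0), np.float64(0.0)] 0.27
[0.876, -0.016, -1.011, 0.001, -0.001, -0.0]
[0.875, -0.016, -1.012, 0.001, -0.001, -0.0]
[0.874, -0.017, -1.013, 0.001, -0.001, -0.0]
[0.873, -0.018, -1.014, 0.001, -0.001, -0.0]
[0.873, -0.018, -1.014, 0.001, -0.001, -0.0]
[0.872, -0.019, -1.015, 0.001, -0.001, -0.0]
[0.871, -0.02, -1.016, 0.001, -0.001, -0.0]
[0.87, -0.02, -1.016, 0.001, -0.001, -0.0]
clamp 4450 U -0.0724 dir 99.75 ztop 0.115
fixed 4239 U 0.086 dir 99.85 ztop 0.1149
mat z 0.08966051904420702
```

Emit:
move_arm([
  {"x": 0.87, "y": -0.02, "z": -1.01, "wx": 0.001, "wy": -0.001, "wz": 0, "grip": 5.0},
  {"x": 0.87, "y": -0.02, "z": -1.01, "wx": 0.001, "wy": -0.001, "wz": 0, "grip": 5.0},
  {"x": 0.87, "y": -0.02, "z": -1.01, "wx": 0.001, "wy": -0.001, "wz": 0, "grip": 5.0},
  {"x": 0.87, "y": -0.02, "z": -1.01, "wx": 0.001, "wy": -0.001, "wz": 0, "grip": 5.0},
  {"x": 0.87, "y": -0.02, "z": -1.01, "wx": 0.001, "wy": -0.001, "wz": 0, "grip": 5.0},
  {"x": 0.87, "y": -0.02, "z": -1.01, "wx": 0.001, "wy": -0.001, "wz": 0, "grip": 5.0},
  {"x": 0.87, "y": -0.02, "z": -1.02, "wx": 0.001, "wy": -0.001, "wz": 0, "grip": 5.0},
  {"x": 0.87, "y": -0.02, "z": -1.02, "wx": 0.001, "wy": -0.001, "wz": 0, "grip": 5.0},
  {"x": 0, "y": 0, "z": 0, "wx": 0, "wy": 0, "wz": 0, "grip": 5.0},
  {"x": 0, "y": 0, "z": 0, "wx": 0, "wy": 0, "wz": 0, "grip": 5.0},
])

```text
clock: 19.0
tool_pos: [0.5227, -0.1897, 0.1235]
orientation: [0.003, 0.696, -1.401]
contact_force: [0.2, -0.7, -1.1]
finger_gap: 0.0608
```

```bash
python3 - <<'E'
from go import *
from workcell import snapshot
cmp(gf(.02,0,.012),Tf)
s=snapshot("scene")
X=cloud(s);U=(X-mc)@eu;V=(X-mc)@ev;z=X[...,2]
m=(abs(U-.02)<.05)&(abs(V)<.09)&(z>.11)&(s["frame"].min(2)>140)
P=X[m];print(m.sum(),rect(np.c_[U[m],V[m]]),np.percentile(z[m],[5,50,90]).round(4))
t=(m)&(V<.0)
for lo in (-.06,-.04,-.02,0): 
    k=m&(V>=lo)&(V<lo+.02);print(lo,np.percentile(z[k],[50,80,95]).round(4) if k.any() else 0)
f=cv2.resize(s["frame"][110:220,220:370],None,fx=5,fy=5,interpolation=cv2.INTER_CUBIC);cv2.imwrite("pics/s10.png",f)
E
```

```text
t 19.0 err mm in tool [-0.2  0.2 -0.7] rot deg [-0.16  0.12 -0.01] gap 0.06075465911949013 F [ 0.2 -0.7 -1.1] q [-0.84  0.79  0.9   2.17  0.68  0.46 -0.58]
290 ((19.435482025146484, -7.543792724609375), (109.01205444335938, 67.37340545654297), 88.40491485595703) [0.113  0.1227 0.1287]
-0.06 [0.1218 0.1267 0.1289]
-0.04 [0.1236 0.1268 0.1302]
-0.02 [0.1232 0.127  0.1303]
0 [0.12   0.1252 0.1281]
```

View pics/s10.png

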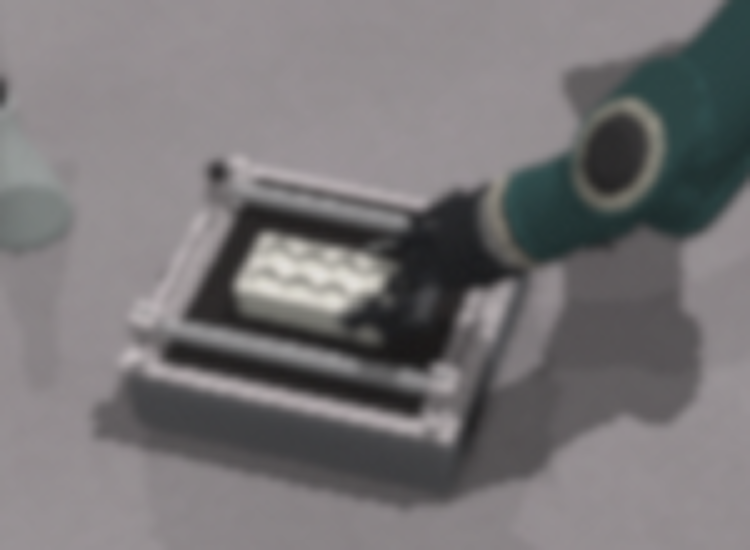

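Emit:
move_arm([
  {"x": 0.19, "y": 0, "z": -0.23, "wx": 0, "wy": 0, "wz": 0, "grip": 5.0},
  {"x": 0.19, "y": 0, "z": -0.23, "wx": 0, "wy": 0, "wz": 0, "grip": 5.0},
  {"x": 0.19, "y": 0, "z": -0.23, "wx": 0, "wy": 0, "wz": 0, "grip": 5.0},
  {"x": 0, "y": 0, "z": 0, "wx": 0, "wy": 0, "wz": 0, "grip": 5.0},
  {"x": 0, "y": 0, "z": 0, "wx": 0, "wy": 0, "wz": 0, "grip": 5.0},
])

```text
clock: 19.55
tool_pos: [0.5219, -0.1901, 0.1139]
orientation: [0.001, 0.695, -1.403]
contact_force: [-0.2, 0.8, -1.6]
finger_gap: 0.0605
```

Emit:
move_arm([
  {"x": 0.1, "y": 0, "z": -0.11, "wx": 0, "wy": 0, "wz": 0, "grip": 5.0},
  {"x": 0, "y": 0, "z": 0, "wx": 0, "wy": 0, "wz": 0, "grip": 5.0},
  {"x": 0, "y": 0, "z": 0, "wx": 0, "wy": 0, "wz": 0, "grip": 5.0},
])

```text
clock: 19.85
tool_pos: [0.5221, -0.1902, 0.1129]
orientation: [0.002, 0.694, -1.403]
contact_force: [-0.5, 2.1, 5.0]
finger_gap: 0.0611
```

Emit:
move_arm([
  {"x": 0.1, "y": 0, "z": -0.11, "wx": 0, "wy": 0, "wz": 0, "grip": 5.0},
  {"x": 0, "y": 0, "z": 0, "wx": 0, "wy": 0, "wz": 0, "grip": 5.0},
  {"x": 0, "y": 0, "z": 0, "wx": 0, "wy": 0, "wz": 0, "grip": 5.0},
])

```text
clock: 20.15
tool_pos: [0.5221, -0.1903, 0.1128]
orientation: [0.001, 0.692, -1.404]
contact_force: [-7.9, 12.8, 22.3]
finger_gap: 0.0611
```

Emit:
move_arm([
  {"x": -0.08, "y": 0, "z": 0.09, "wx": 0, "wy": 0, "wz": 0, "grip": 5.0},
  {"x": 0, "y": 0, "z": 0, "wx": 0, "wy": 0, "wz": 0, "grip": 5.0},
  {"x": 0, "y": 0, "z": 0, "wx": 0, "wy": 0, "wz": 0, "grip": 5.0},
])

```text
clock: 20.45
tool_pos: [0.5221, -0.1903, 0.1129]
orientation: [0.002, 0.694, -1.403]
contact_force: [-3.6, 4.6, 9.9]
finger_gap: 0.061
```

```bash
python3 - <<'E'
from go import *
from workcell import snapshot
s=snapshot("wrist");o=readout.get_obs();R=RR(o["orientation"]);p=o["tool_pos"];print(p,o["contact_force"])
X=cloud(s);U=(X-mc)@eu;V=(X-mc)@ev;z=X[...,2]
m=(abs(U-.02)<.05)&(abs(V)<.09)&(z>.10)&(z<.14)&(s["frame"].min(2)>100)
P=X[m];print(m.sum(),rect(np.c_[U[m],V[m]]),np.percentile(z[m],[2,5,50,90]).round(4))
# end face: bottom edge height
k=m&(V>.05);print("end face z range",np.percentile(z[k],[1,3,97,99]).round(4),"V",np.percentile(V[k],[5,50,95]).round(4))
k=m&(z>.112)&(V<.05)
if k.sum()>50:
    A=np.c_[U[k],V[k],np.ones(k.sum())];c,*_=np.linalg.lstsq(A,z[k],rcond=None);print("slopes",c.round(4))
cv2.imwrite("pics/w11.png",s["frame"])
E
```

```text
[ 0.52214741 -0.19027847  0.11290424] [-4.17923906  5.70406851  8.95383864]
10322 ((25.239913940429688, 14.312698364257812), (97.05613708496094, 149.04139709472656), 3.8434879779815674) [0.1006 0.1014 0.1127 0.1175]
end face z range [0.1002 0.1006 0.1209 0.1238] V [0.0567 0.0586 0.06  ]
slopes [0.0225 0.0107 0.1166]
```

View pics/w11.png

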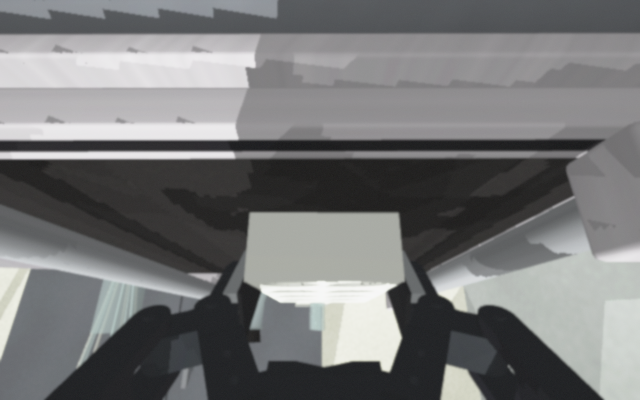

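Emit:
move_arm([
  {"x": -0.03, "y": 0, "z": 0.03, "wx": 0, "wy": 0, "wz": 0, "grip": 6.2},
  {"x": 0, "y": 0, "z": 0, "wx": 0, "wy": 0, "wz": 0, "grip": 6.3},
  {"x": 0, "y": 0, "z": 0, "wx": 0, "wy": 0, "wz": 0, "grip": 6.5},
  {"x": 0, "y": 0, "z": 0, "wx": 0, "wy": 0, "wz": 0, "grip": 6.8},
  {"x": 0, "y": 0, "z": 0, "wx": 0, "wy": 0, "wz": 0, "grip": 7.2},
  {"x": 0, "y": 0, "z": 0, "wx": 0, "wy": 0, "wz": 0, "grip": 7.2},
])

```text
clock: 21.1
tool_pos: [0.522, -0.1902, 0.1126]
orientation: [0.001, 0.695, -1.403]
contact_force: [-0.7, 0.0, -0.1]
finger_gap: 0.0721
```

```bash
python3 - <<'E'
from go import *
from workcell import snapshot
o=readout.get_obs();print(o["tool_pos"],o["contact_force"],o["finger_gap"])
s=snapshot("scene")
X=cloud(s);U=(X-mc)@eu;V=(X-mc)@ev;z=X[...,2]
m=(abs(U-.02)<.05)&(abs(V)<.09)&(z>.105)&(s["frame"].min(2)>140)
print(m.sum(),rect(np.c_[U[m],V[m]]),np.percentile(z[m],[5,50,90]).round(4))
goto(gf(.02,0,0)-Tf[:,0]*.14+up*.01,Tf,9)
E
```

```text
[ 0.52198871 -0.19015236  0.11258135] [-0.67477469  0.00759824 -0.08773634] 0.07209075126130222
238 ((18.549230575561523, -5.176727294921875), (71.8297119140625, 110.57743072509766), 0.456424355506897) [0.1059 0.1129 0.1186]
t 21.15 p [ 0.522  -0.1901  0.1126] -> [ 0.5047 -0.0834  0.211 ] turn [-0.1  0.2  0.1] ik [np.float64(0.0), np.float64(0.0)] 0.27
[-1.623, 0.01, 0.071, -0.0, 0.0, 0.0]
[-1.623, 0.01, 0.07, -0.0, 0.0, 0.0]
[-1.623, 0.01, 0.069, -0.0, 0.0, 0.0]
[-1.623, 0.01, 0.069, -0.0, 0.0, 0.0]
[-1.623, 0.01, 0.068, -0.0, 0.0, 0.0]
[-1.623, 0.01, 0.068, -0.0, 0.0, 0.0]
[-1.623, 0.01, 0.067, -0.0, 0.0, 0.0]
[-1.623, 0.011, 0.067, -0.0, 0.0, 0.0]
[-1.623, 0.011, 0.066, -0.0, 0.0, 0.0]
```

Emit:
move_arm([
  {"x": -0.6, "y": 0, "z": 0, "wx": 0, "wy": 0, "wz": 0, "grip": 7.2},
  {"x": -1.2, "y": 0, "z": 0, "wx": 0, "wy": 0, "wz": 0, "grip": 7.2},
  {"x": -1.6, "y": 0, "z": 0.1, "wx": 0, "wy": 0, "wz": 0, "grip": 7.2},
  {"x": -1.6, "y": 0, "z": 0.1, "wx": 0, "wy": 0, "wz": 0, "grip": 7.2},
  {"x": -1.6, "y": 0, "z": 0.1, "wx": 0, "wy": 0, "wz": 0, "grip": 7.2},
  {"x": -1.6, "y": 0, "z": 0.1, "wx": 0, "wy": 0, "wz": 0, "grip": 7.2},
  {"x": -1.6, "y": 0, "z": 0.1, "wx": 0, "wy": 0, "wz": 0, "grip": 7.2},
  {"x": -1.6, "y": 0, "z": 0.1, "wx": 0, "wy": 0, "wz": 0, "grip": 7.2},
  {"x": -1.6, "y": 0, "z": 0.1, "wx": 0, "wy": 0, "wz": 0, "grip": 0},
  {"x": -1.6, "y": 0, "z": 0.1, "wx": 0, "wy": 0, "wz": 0, "grip": 0},
])

```text
clock: 22.15
tool_pos: [0.5038, -0.0834, 0.2131]
orientation: [0.002, 0.696, -1.402]
contact_force: [0.5, 0.4, -0.5]
finger_gap: 0.0442
```

```bash
python3 - <<'E'
from go import *
from workcell import snapshot
for n in ("scene","wrist"):
    s=snapshot(n);pickle.dump(s,open(n+"12.pkl","wb"))
    X=cloud(s);U=(X-mc)@eu;V=(X-mc)@ev;z=X[...,2]
    m=(abs(U-.02)<.055)&(abs(V)<.09)&(z>.102)&(z<.14)&(s["frame"].min(2)>130)
    k=m&(z>.111);print(n,m.sum(),rect(np.c_[U[k],V[k]]),np.percentile(z[m],[5,50,90,98]).round(4))
    cv2.imwrite(f"pics/{n}12.png",s["frame"] if n=="wrist" else cv2.resize(s["frame"][110:220,220:370],None,fx=5,fy=5,interpolation=cv2.INTER_CUBIC))
    for lo,hi,nm in((-.1,-.05,"clamp"),(.07,.115,"fixed")):
        m=(U>lo)&(U<hi)&(abs(V)<.1)&(z>.108)&(z<.122);print(nm,np.median(U[m]))
print(readout.get_obs()["tool_pos"])
E
```

```text
scene 361 ((20.54097557067871, -0.19788742065429688), (69.98139190673828, 120.59475708007812), 0.2441742867231369) [0.1036 0.1123 0.1183 0.1208]
clamp -0.07281355472735813
fixed 0.09155542148104745
wrist 4192 ((17.99066734313965, -0.8686065673828125), (123.36357116699219, 62.11902618408203), 89.28699493408203) [0.1047 0.1142 0.1178 0.1181]
clamp -0.07239255748234819
fixed 0.08573064021175247
[ 0.50498159 -0.08226493  0.21314131]
```

View pics/scene12.png

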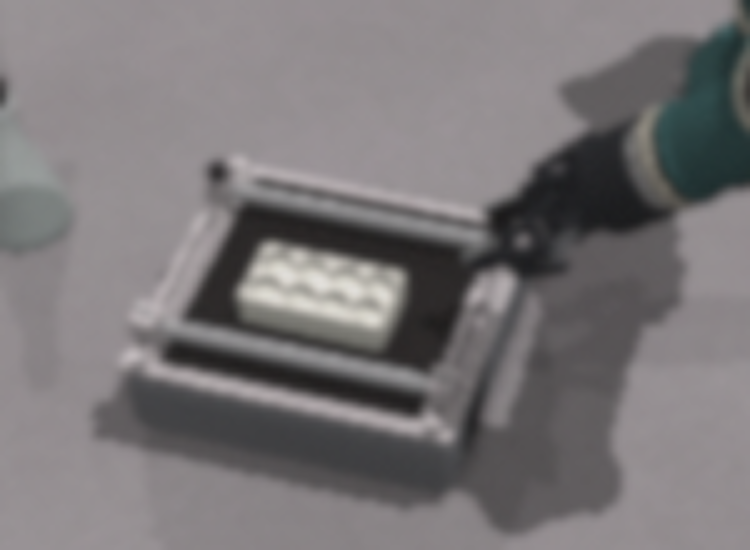

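View pics/wrist12.png

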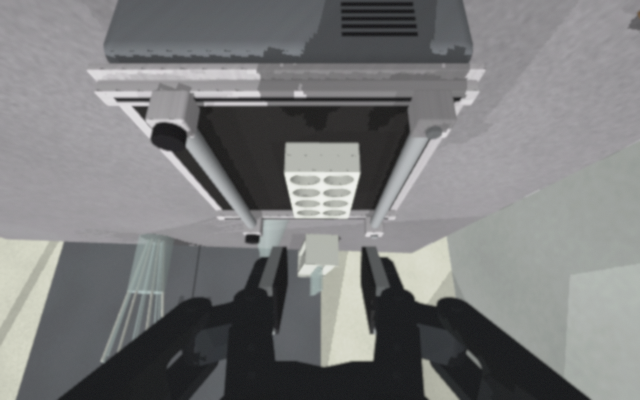

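```bash
cat >> go.py <<'E'
def pp(u,v,z): 
    r=mc+eu*u+ev*v; r[2]=z; return r
E
python3 - <<'E'
from go import *
o=readout.get_obs();q=np.array(o["joint_pos"]);p=o["tool_pos"];R=RR(o["orientation"]);print(q.round(2))
for hd in (9.7,189.7,-80.3):
  for th in (0,):
    T=tool(D(th),D(hd));qq=q
    for tgt in (pp(-.115,0,.24),pp(-.115,0,.112),pp(0,0,.112)):
        a=p if tgt[2]==.24 else last; B=R if tgt[2]==.24 else T
        qq,e,m,ang=path(qq,a,B,tgt,T,8);last=tgt;print(hd,th,e,m,ang,qq.round(2))
T=tool(0,D(9.7));goto(pp(-.115,0,.24),T,20)
E
```

```text
[-1.1   0.56  0.92  2.14  0.62  0.81 -0.55]
9.7 0 [np.float64(0.0), np.float64(0.0)] 0.12 100.0 [-0.28  0.19  0.87  2.08 -0.18  0.94  2.43]
9.7 0 [np.float64(0.0), np.float64(0.0)] 0.26 0.0 [-0.1   0.43  0.71  2.18 -0.45  0.68  2.66]
9.7 0 [np.float64(0.0), np.float64(0.0)] 0.27 0.0 [-0.16  0.56  0.67  1.97 -0.49  0.78  2.54]
189.7 0 [np.float64(0.0), np.float64(0.0)] 0.32 100.0 [-0.44  0.24  1.07  2.09 -0.26  0.95 -0.63]
189.7 0 [np.float64(0.0), np.float64(0.0)] 0.26 0.0 [-0.2   0.47  0.84  2.18 -0.55  0.71 -0.38]
189.7 0 [np.float64(0.0), np.float64(0.0)] 0.28 0.0 [-0.25  0.61  0.8   1.97 -0.6   0.81 -0.51]
-80.3 0 [np.float64(0.0), np.float64(0.0)] 0.24 50.0 [-0.28  0.19  0.87  2.08 -0.18  0.94  0.86]
-80.3 0 [np.float64(0.0), np.float64(0.0)] 0.26 0.0 [-0.1   0.43  0.71  2.18 -0.45  0.68  1.09]
-80.3 0 [np.float64(0.0), np.float64(0.0)] 0.29 0.0 [-0.16  0.56  0.67  1.97 -0.49  0.78  0.97]
t 22.25 p [ 0.505  -0.0823  0.2131] -> [ 0.3956 -0.2464  0.24  ] turn [-83.7  39.2  38.9] ik [np.float64(0.0), np.float64(0.0)] 0.12
[0.461, -0.678, 0.565, -0.073, 0.034, 0.034]
[0.418, -0.733, 0.528, -0.073, 0.034, 0.034]
[0.375, -0.783, 0.486, -0.073, 0.034, 0.034]
[0.332, -0.829, 0.439, -0.073, 0.034, 0.034]
[0.289, -0.87, 0.388, -0.073, 0.034, 0.034]
[0.246, -0.905, 0.332, -0.073, 0.034, 0.034]
[0.205, -0.935, 0.273, -0.073, 0.034, 0.034]
[0.164, -0.959, 0.21, -0.073, 0.034, 0.034]
[0.125, -0.977, 0.144, -0.073, 0.034, 0.034]
[0.088, -0.988, 0.076, -0.073, 0.034, 0.034]
[0.053, -0.994, 0.006, -0.073, 0.034, 0.034]
[0.02, -0.993, -0.066, -0.073, 0.034, 0.034]
[-0.01, -0.985, -0.138, -0.073, 0.034, 0.034]
[-0.037, -0.972, -0.21, -0.073, 0.034, 0.034]
[-0.061, -0.952, -0.282, -0.073, 0.034, 0.034]
[-0.082, -0.927, -0.353, -0.073, 0.034, 0.034]
[-0.1, -0.895, -0.423, -0.073, 0.034, 0.034]
[-0.114, -0.858, -0.491, -0.073, 0.034, 0.034]
[-0.124, -0.816, -0.556, -0.073, 0.034, 0.034]
[-0.131, -0.769, -0.618, -0.073, 0.034, 0.034]
```

```bash
echo 'Tp=tool(0,D(189.7))' >> go.py; python3 - <<'E'
from go import *
goto(pp(-.115,0,.24),Tp,18)
E
```

```text
t 22.25 p [ 0.505  -0.0823  0.2131] -> [ 0.3956 -0.2464  0.24  ] turn [ 83.7  38.9 -39.2] ik [np.float64(0.0), np.float64(0.0)] 0.31
[0.512, -0.753, 0.627, 0.081, 0.038, -0.038]
[0.514, -0.679, 0.705, 0.081, 0.038, -0.038]
[0.51, -0.6, 0.776, 0.081, 0.038, -0.038]
[0.501, -0.515, 0.84, 0.081, 0.038, -0.038]
[0.486, -0.425, 0.897, 0.081, 0.038, -0.038]
[0.466, -0.332, 0.946, 0.081, 0.038, -0.038]
[0.44, -0.237, 0.986, 0.081, 0.038, -0.038]
[0.41, -0.139, 1.017, 0.081, 0.038, -0.038]
[0.374, -0.041, 1.04, 0.081, 0.038, -0.038]
[0.335, 0.058, 1.052, 0.081, 0.038, -0.038]
[0.291, 0.155, 1.055, 0.081, 0.038, -0.038]
[0.243, 0.251, 1.049, 0.081, 0.038, -0.038]
[0.193, 0.344, 1.033, 0.081, 0.038, -0.038]
[0.139, 0.433, 1.008, 0.081, 0.038, -0.038]
[0.084, 0.518, 0.973, 0.081, 0.038, -0.038]
[0.027, 0.597, 0.93, 0.081, 0.038, -0.038]
[-0.032, 0.67, 0.879, 0.081, 0.038, -0.038]
[-0.09, 0.737, 0.819, 0.081, 0.038, -0.038]
```

Emit:
move_arm([
  {"x": 0.51, "y": -0.75, "z": 0.63, "wx": 0.081, "wy": 0.038, "wz": -0.038, "grip": 0},
  {"x": 0.51, "y": -0.68, "z": 0.71, "wx": 0.081, "wy": 0.038, "wz": -0.038, "grip": 0},
  {"x": 0.51, "y": -0.6, "z": 0.78, "wx": 0.081, "wy": 0.038, "wz": -0.038, "grip": 0},
  {"x": 0.5, "y": -0.52, "z": 0.84, "wx": 0.081, "wy": 0.038, "wz": -0.038, "grip": 0},
  {"x": 0.49, "y": -0.43, "z": 0.9, "wx": 0.081, "wy": 0.038, "wz": -0.038, "grip": 0},
  {"x": 0.47, "y": -0.33, "z": 0.95, "wx": 0.081, "wy": 0.038, "wz": -0.038, "grip": 0},
  {"x": 0.44, "y": -0.24, "z": 0.99, "wx": 0.081, "wy": 0.038, "wz": -0.038, "grip": 0},
  {"x": 0.41, "y": -0.14, "z": 1.02, "wx": 0.081, "wy": 0.038, "wz": -0.038, "grip": 0},
  {"x": 0.37, "y": -0.04, "z": 1.04, "wx": 0.081, "wy": 0.038, "wz": -0.038, "grip": 0},
  {"x": 0.33, "y": 0.06, "z": 1.05, "wx": 0.081, "wy": 0.038, "wz": -0.038, "grip": 0},
  {"x": 0.29, "y": 0.16, "z": 1.06, "wx": 0.081, "wy": 0.038, "wz": -0.038, "grip": 0},
  {"x": 0.24, "y": 0.25, "z": 1.05, "wx": 0.081, "wy": 0.038, "wz": -0.038, "grip": 0},
])

```text
clock: 23.45
tool_pos: [0.4302, -0.1945, 0.2307]
orientation: [0.541, 1.254, -1.945]
contact_force: [-0.3, -0.8, -0.0]
finger_gap: -0.0001
```

```bash
python3 - <<'E'
from go import *
goto(pp(-.115,0,.22),Tp,7)
E
```

```text
t 23.45 p [ 0.4302 -0.1945  0.2307] -> [ 0.3956 -0.2464  0.22  ] turn [ 27.6  13.  -12.9] ik [np.float64(0.0), np.float64(0.0)] 0.33
[0.416, 0.24, 0.766, 0.069, 0.032, -0.032]
[0.382, 0.305, 0.76, 0.069, 0.032, -0.032]
[0.347, 0.369, 0.748, 0.069, 0.032, -0.032]
[0.31, 0.431, 0.731, 0.069, 0.032, -0.032]
[0.272, 0.49, 0.709, 0.069, 0.032, -0.032]
[0.233, 0.546, 0.681, 0.069, 0.032, -0.032]
[0.193, 0.599, 0.649, 0.069, 0.032, -0.032]
```

Emit:
move_arm([
  {"x": 0.42, "y": 0.24, "z": 0.77, "wx": 0.069, "wy": 0.032, "wz": -0.032, "grip": 0},
  {"x": 0.38, "y": 0.31, "z": 0.76, "wx": 0.069, "wy": 0.032, "wz": -0.032, "grip": 0},
  {"x": 0.35, "y": 0.37, "z": 0.75, "wx": 0.069, "wy": 0.032, "wz": -0.032, "grip": 0},
  {"x": 0.31, "y": 0.43, "z": 0.73, "wx": 0.069, "wy": 0.032, "wz": -0.032, "grip": 0},
  {"x": 0.27, "y": 0.49, "z": 0.71, "wx": 0.069, "wy": 0.032, "wz": -0.032, "grip": 0},
  {"x": 0.23, "y": 0.55, "z": 0.68, "wx": 0.069, "wy": 0.032, "wz": -0.032, "grip": 0},
  {"x": 0.19, "y": 0.6, "z": 0.65, "wx": 0.069, "wy": 0.032, "wz": -0.032, "grip": 0},
  {"x": 0, "y": 0, "z": 0, "wx": 0, "wy": 0, "wz": 0, "grip": 0},
  {"x": 0, "y": 0, "z": 0, "wx": 0, "wy": 0, "wz": 0, "grip": 0},
])

```text
clock: 24.35
tool_pos: [0.3961, -0.2462, 0.2202]
orientation: [0.802, 1.565, -2.167]
contact_force: [0.5, 0.6, -0.7]
finger_gap: -0.0001
```

```bash
python3 - <<'E'
from go import *
from workcell import snapshot
cmp(pp(-.115,0,.22),Tp)
s=snapshot("wrist");cv2.imwrite("pics/w13.png",s["frame"])
goto(pp(-.115,0,.112),Tp,7)
E
```

```text
t 24.35 err mm in tool [0.2 0.1 0.5] rot deg [ 0.19  0.23 -0.23] gap -0.00010141061314276609 F [ 0.5  0.6 -0.7] q [-0.4   0.27  1.03  2.11 -0.29  0.91 -0.6 ]
t 24.4 p [ 0.3965 -0.2456  0.2202] -> [ 0.3956 -0.2464  0.112 ] turn [ 0.3  0.2 -0.2] ik [np.float64(0.0), np.float64(0.0)] 0.26
[1.546, 0.002, 0.008, 0.001, 0.001, -0.001]
[1.546, 0.003, 0.009, 0.001, 0.001, -0.001]
[1.546, 0.004, 0.01, 0.001, 0.001, -0.001]
[1.546, 0.005, 0.011, 0.001, 0.001, -0.001]
[1.546, 0.006, 0.012, 0.001, 0.001, -0.001]
[1.546, 0.006, 0.013, 0.001, 0.001, -0.001]
[1.546, 0.007, 0.013, 0.001, 0.001, -0.001]
```

View pics/w13.png

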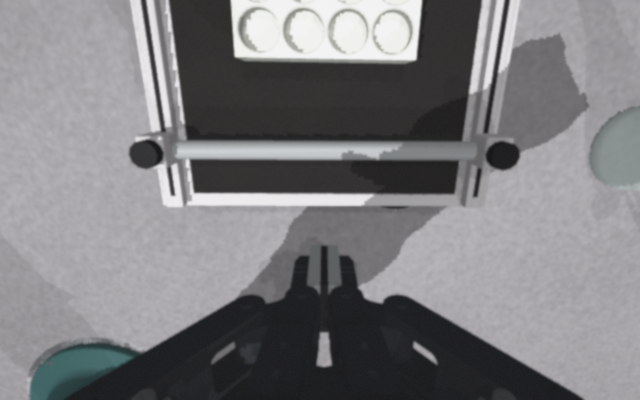

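Emit:
move_arm([
  {"x": 1.55, "y": 0, "z": 0.01, "wx": 0.001, "wy": 0.001, "wz": -0.001, "grip": 0},
  {"x": 1.55, "y": 0, "z": 0.01, "wx": 0.001, "wy": 0.001, "wz": -0.001, "grip": 0},
  {"x": 1.55, "y": 0, "z": 0.01, "wx": 0.001, "wy": 0.001, "wz": -0.001, "grip": 0},
  {"x": 1.55, "y": 0, "z": 0.01, "wx": 0.001, "wy": 0.001, "wz": -0.001, "grip": 0},
  {"x": 1.55, "y": 0, "z": 0.01, "wx": 0.001, "wy": 0.001, "wz": -0.001, "grip": 0},
  {"x": 1.55, "y": 0, "z": 0.01, "wx": 0, "wy": 0, "wz": 0, "grip": 0},
  {"x": 1.5, "y": 0, "z": 0.01, "wx": 0, "wy": 0, "wz": 0, "grip": 0},
  {"x": 0, "y": 0, "z": 0, "wx": 0, "wy": 0, "wz": 0, "grip": 0},
  {"x": 0, "y": 0, "z": 0, "wx": 0, "wy": 0, "wz": 0, "grip": 0},
])

```text
clock: 25.3
tool_pos: [0.3961, -0.2459, 0.1124]
orientation: [-2.375, 1.569, 0.936]
contact_force: [0.2, -0.6, 0.5]
finger_gap: 0.0002
```

```bash
python3 - <<'E'
from go import *
cmp(pp(-.115,0,.112),Tp)
goto(pp(-.04,0,.112),Tp,9)
E
```

```text
t 25.3 err mm in tool [0.4 0.4 0.5] rot deg [ 0.   -0.06  0.06] gap 0.00016166802709419227 F [ 0.2 -0.6  0.5] q [-0.2   0.47  0.84  2.18 -0.55  0.71 -0.38]
t 25.3 p [ 0.3961 -0.2459  0.1124] -> [ 0.4696 -0.2337  0.112 ] turn [ 0.  -0.1  0.1] ik [np.float64(0.0), np.float64(0.0)] 0.27
[0.005, 0.004, -0.827, 0.0, -0.0, 0.0]
[0.005, 0.004, -0.827, 0.0, -0.0, 0.0]
[0.005, 0.004, -0.827, 0.0, -0.0, 0.0]
[0.005, 0.004, -0.827, 0.0, -0.0, 0.0]
[0.005, 0.004, -0.827, 0.0, -0.0, 0.0]
[0.005, 0.004, -0.827, 0.0, -0.0, 0.0]
[0.005, 0.004, -0.827, 0.0, -0.0, 0.0]
[0.005, 0.004, -0.827, 0.0, -0.0, 0.0]
[0.004, 0.004, -0.827, 0.0, -0.0, 0.0]
```

Emit:
move_arm([
  {"x": 0, "y": 0, "z": -0.6, "wx": 0, "wy": 0, "wz": 0, "grip": 0},
  {"x": 0, "y": 0, "z": -0.6, "wx": 0, "wy": 0, "wz": 0, "grip": 0},
  {"x": 0, "y": 0, "z": -0.6, "wx": 0, "wy": 0, "wz": 0, "grip": 0},
  {"x": 0, "y": 0, "z": -0.6, "wx": 0, "wy": 0, "wz": 0, "grip": 0},
  {"x": 0, "y": 0, "z": -0.6, "wx": 0, "wy": 0, "wz": 0, "grip": 0},
  {"x": 0, "y": 0, "z": -0.6, "wx": 0, "wy": 0, "wz": 0, "grip": 0},
  {"x": 0, "y": 0, "z": -0.6, "wx": 0, "wy": 0, "wz": 0, "grip": 0},
  {"x": 0, "y": 0, "z": -0.6, "wx": 0, "wy": 0, "wz": 0, "grip": 0},
  {"x": 0, "y": 0, "z": -0.6, "wx": 0, "wy": 0, "wz": 0, "grip": 0},
  {"x": 0, "y": 0, "z": -0.6, "wx": 0, "wy": 0, "wz": 0, "grip": 0},
  {"x": 0, "y": 0, "z": -0.6, "wx": 0, "wy": 0, "wz": 0, "grip": 0},
  {"x": 0, "y": 0, "z": -0.6, "wx": 0, "wy": 0, "wz": 0, "grip": 0},
])

```text
clock: 26.5
tool_pos: [0.4672, -0.2343, 0.1125]
orientation: [-2.636, 1.569, 0.673]
contact_force: [-2.4, -0.3, 1.0]
finger_gap: -0.0
```

```bash
python3 - <<'E'
from go import *
from workcell import snapshot
cmp(pp(-.002,0,.112),Tp)
s=snapshot("wrist");cv2.imwrite("pics/w14.png",s["frame"])
E
```

```text
t 26.5 err mm in tool [  0.5  -0.2 -40.5] rot deg [-0.11 -0.1   0.06] gap -9.76179138780627e-06 F [-2.4 -0.3  1. ] q [-0.23  0.55  0.81  2.05 -0.58  0.77 -0.47]
```

View pics/w14.png

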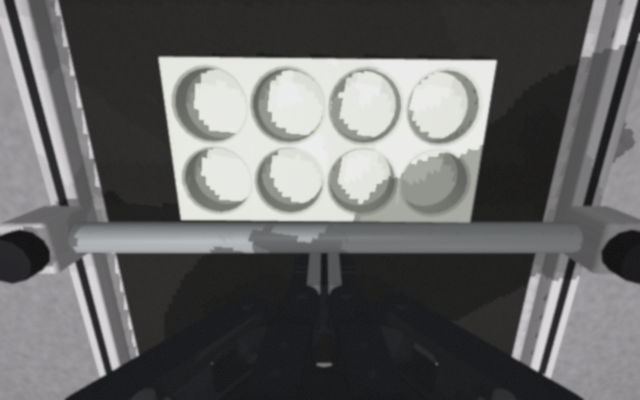

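Emit:
move_arm([
  {"x": 0, "y": 0, "z": -0.3, "wx": 0, "wy": 0, "wz": 0, "grip": 0},
  {"x": 0, "y": 0, "z": -0.3, "wx": 0, "wy": 0, "wz": 0, "grip": 0},
  {"x": 0, "y": 0, "z": -0.3, "wx": 0, "wy": 0, "wz": 0, "grip": 0},
  {"x": 0, "y": 0, "z": -0.3, "wx": 0, "wy": 0, "wz": 0, "grip": 0},
  {"x": 0, "y": 0, "z": -0.3, "wx": 0, "wy": 0, "wz": 0, "grip": 0},
  {"x": 0, "y": 0, "z": -0.3, "wx": 0, "wy": 0, "wz": 0, "grip": 0},
  {"x": 0, "y": 0, "z": -0.3, "wx": 0, "wy": 0, "wz": 0, "grip": 0},
  {"x": 0, "y": 0, "z": -0.3, "wx": 0, "wy": 0, "wz": 0, "grip": 0},
  {"x": 0, "y": 0, "z": -0.3, "wx": 0, "wy": 0, "wz": 0, "grip": 0},
  {"x": 0, "y": 0, "z": -0.3, "wx": 0, "wy": 0, "wz": 0, "grip": 0},
  {"x": 0, "y": 0, "z": -0.3, "wx": 0, "wy": 0, "wz": 0, "grip": 0},
  {"x": 0, "y": 0, "z": -0.2, "wx": 0, "wy": 0, "wz": 0, "grip": 0},
])

```text
clock: 27.75
tool_pos: [0.5016, -0.2285, 0.1125]
orientation: [-2.71, 1.569, 0.599]
contact_force: [-2.3, -0.4, 0.7]
finger_gap: 0.0003
```

Emit:
move_arm([
  {"x": 0, "y": 0, "z": -0.15, "wx": 0, "wy": 0, "wz": 0, "grip": 0},
  {"x": 0, "y": 0, "z": -0.1, "wx": 0, "wy": 0, "wz": 0, "grip": 0},
])

```text
clock: 27.95
tool_pos: [0.5038, -0.2281, 0.1125]
orientation: [-2.617, 1.569, 0.692]
contact_force: [-2.7, -1.6, -0.3]
finger_gap: -0.0001
```

```bash
python3 - <<'E'
from go import *
from workcell import snapshot
cmp(pp(-.002,0,.112),Tp)
s=snapshot("wrist");cv2.imwrite("pics/w15.png",s["frame"])
X=cloud(s);U=(X-mc)@eu;V=(X-mc)@ev;z=X[...,2]
for lo,hi,nm in((-.02,.03,"clamp"),(.08,.115,"fixed")):
    for sg in (1,-1):
        m=(U>lo)&(U<hi)&(V*sg>.07)&(V*sg<.1)&(z>.112)&(z<.122);print(nm,sg,m.sum(),np.median(U[m]))
m=(z>.114)&(z<.122)&(abs(V)<.07)&(U>.02)&(U<.09)&(s["frame"].min(2)>120);print(rect(np.c_[U[m],V[m]]))
E
```

```text
t 27.95 err mm in tool [ 0.5 -0.2 -3.3] rot deg [-0.1  -0.11  0.06] gap -7.85910915052122e-05 F [-2.7 -1.6 -0.3] q [-0.24  0.6   0.8   1.98 -0.59  0.81 -0.51]
clamp 1 1484 0.013581908025035696
clamp -1 1476 0.01322028253881651
fixed 1 2545 0.0888001272440124
fixed -1 2532 0.08846440021635532
((55.00059509277344, -0.0169830322265625), (139.91261291503906, 69.99625396728516), 89.99889373779297)
```

View pics/w15.png

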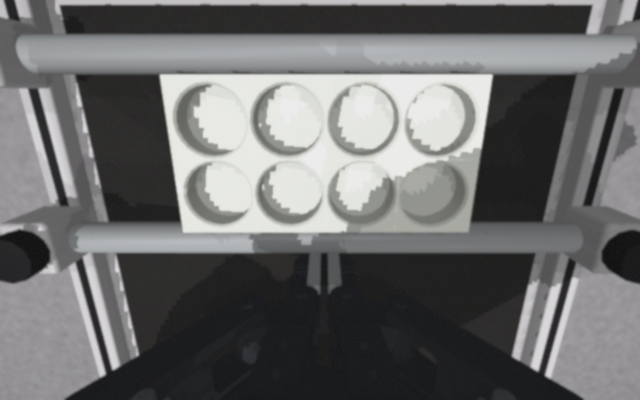

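Emit:
move_arm([
  {"x": 0, "y": 0, "z": -0.1, "wx": 0, "wy": 0, "wz": 0, "grip": 0},
  {"x": 0, "y": 0, "z": -0.1, "wx": 0, "wy": 0, "wz": 0, "grip": 0},
  {"x": 0, "y": 0, "z": 0, "wx": 0, "wy": 0, "wz": 0, "grip": 0},
])

```text
clock: 28.3
tool_pos: [0.5047, -0.228, 0.1125]
orientation: [-1.671, 1.569, 1.637]
contact_force: [-7.0, 0.3, 2.2]
finger_gap: 0.0004
```

Emit:
move_arm([
  {"x": 0, "y": 0, "z": -0.1, "wx": 0, "wy": 0, "wz": 0, "grip": 0},
  {"x": 0, "y": 0, "z": 0, "wx": 0, "wy": 0, "wz": 0, "grip": 0},
])

```text
clock: 28.5
tool_pos: [0.5047, -0.228, 0.1124]
orientation: [-1.098, 1.568, 2.21]
contact_force: [-8.1, -0.6, 4.4]
finger_gap: -0.0005
```

Emit:
move_arm([
  {"x": 0, "y": 0, "z": -0.1, "wx": 0, "wy": 0, "wz": 0, "grip": 0},
  {"x": 0, "y": 0, "z": -0.05, "wx": 0, "wy": 0, "wz": 0, "grip": 0},
  {"x": 0, "y": 0, "z": 0, "wx": 0, "wy": 0, "wz": 0, "grip": 0},
])

```text
clock: 28.8
tool_pos: [0.5048, -0.228, 0.1124]
orientation: [-0.807, 1.566, 2.5]
contact_force: [-11.8, -0.2, 6.6]
finger_gap: 0.0001
```

```bash
python3 - <<'E'
from go import *
from workcell import snapshot
cmp(pp(-.002,0,.112),Tp)
s=snapshot("wrist");cv2.imwrite("pics/w16.png",s["frame"])
X=cloud(s);U=(X-mc)@eu;V=(X-mc)@ev;z=X[...,2]
for lo,hi,nm in((-.02,.03,"clamp"),(.08,.115,"fixed")):
    for sg in (1,-1):
        m=(U>lo)&(U<hi)&(V*sg>.07)&(V*sg<.1)&(z>.112)&(z<.122);print(nm,sg,m.sum(),np.median(U[m]))
E
```

```text
t 28.8 err mm in tool [ 0.4 -0.3 -2.3] rot deg [-0.19  0.19  0.2 ] gap 0.00013333752211382177 F [-11.8  -0.2   6.6] q [-0.24  0.6   0.8   1.98 -0.59  0.82 -0.51]
clamp 1 1485 0.014418810587104794
clamp -1 1474 0.013974596327246566
fixed 1 2556 0.08888127858767168
fixed -1 2567 0.08852220662435244
```

View pics/w16.png

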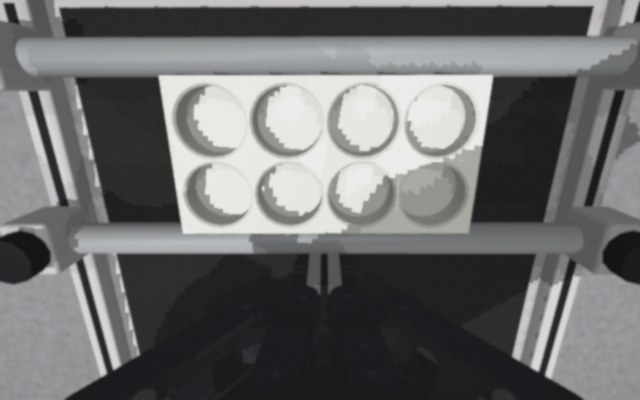

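Emit:
move_arm([
  {"x": 0, "y": 0, "z": 0.3, "wx": 0, "wy": 0, "wz": 0, "grip": 0},
  {"x": 0, "y": 0, "z": 0.7, "wx": 0, "wy": 0, "wz": 0, "grip": 0},
  {"x": 0, "y": 0, "z": 1.0, "wx": 0, "wy": 0, "wz": 0, "grip": 0},
  {"x": -1.0, "y": 0, "z": 0.5, "wx": 0, "wy": 0, "wz": 0, "grip": 0},
  {"x": -2.0, "y": 0, "z": 0.5, "wx": 0, "wy": 0, "wz": 0, "grip": 0},
  {"x": -2.0, "y": 0, "z": 0.5, "wx": 0, "wy": 0, "wz": 0, "grip": 0},
  {"x": -2.0, "y": 0, "z": 0.5, "wx": 0, "wy": 0, "wz": 0, "grip": 0},
  {"x": -2.0, "y": 0, "z": 1, "wx": 0, "wy": 0, "wz": 0, "grip": 0},
  {"x": -2.0, "y": 0, "z": 1, "wx": 0, "wy": 0, "wz": 0, "grip": 0},
  {"x": -1.0, "y": 0, "z": 1, "wx": 0, "wy": 0, "wz": 0, "grip": 0},
  {"x": 0, "y": 0, "z": 0, "wx": 0, "wy": 0, "wz": 0, "grip": 0},
])

```text
clock: 29.95
tool_pos: [0.4387, -0.2401, 0.2343]
orientation: [-2.988, 1.565, 0.319]
contact_force: [-0.3, 0.1, 0.4]
finger_gap: 0.0002
```

```bash
python3 - <<'E'
from go import *
from workcell import snapshot
for n in ("wrist","side","scene"):
    s=snapshot(n)
    X=cloud(s);U=(X-mc)@eu;V=(X-mc)@ev;z=X[...,2]
    for lo,hi,nm in((-.02,.03,"clamp"),(.075,.115,"fixed")):
        for sg in (1,-1):
            m=(U>lo)&(U<hi)&(V*sg>.07)&(V*sg<.1)&(z>.110)&(z<.122);print(n,nm,sg,m.sum(),np.median(U[m]) if m.any() else 0)
    m=(z>.110)&(z<.124)&(abs(V)<.075)&(U>.026)&(U<.082)&(s["frame"].min(2)>120)
    if m.sum()>50:
        A=np.c_[U[m],V[m],np.ones(m.sum())];c=np.linalg.lstsq(A,z[m],rcond=None)[0]
        print(n,"rack",m.sum(),rect(np.c_[U[m],V[m]]),"slopes",c.round(3))
    cv2.imwrite(f"pics/{n}17.png",s["frame"])
E
```

```text
wrist clamp 1 735 0.013038333685783554
wrist clamp -1 742 0.012450301274009076
wrist fixed 1 0 0
wrist fixed -1 0 0
wrist rack 4300 ((47.99050521850586, -0.366668701171875), (120.58328247070312, 44.290016174316406), 89.70021057128906) slopes [-0.007 -0.     0.117]
side clamp 1 13 0.01567075813351078
side clamp -1 14 0.015689329375553236
side fixed 1 14 0.09137541652417627
side fixed -1 18 0.0907832544877118
side rack 213 ((54.16925048828125, 0.23195266723632812), (127.24288940429688, 55.2663459777832), 89.8629150390625) slopes [0.01  0.001 0.116]
scene clamp 1 13 0.01566069449125039
scene clamp -1 13 0.0139059859783907
scene fixed 1 16 0.09139931578896215
scene fixed -1 18 0.09235888526645998
scene rack 173 ((53.91813659667969, 0.9501228332519531), (55.78102111816406, 122.9398193359375), 0.014758024364709854) slopes [-0.015  0.007  0.116]
```

View pics/wrist17.png

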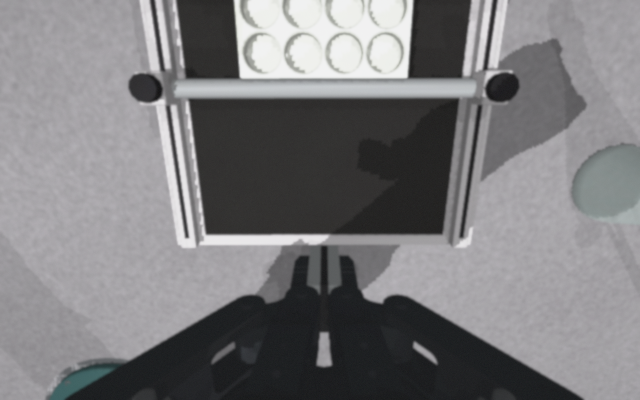

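View pics/scene17.png

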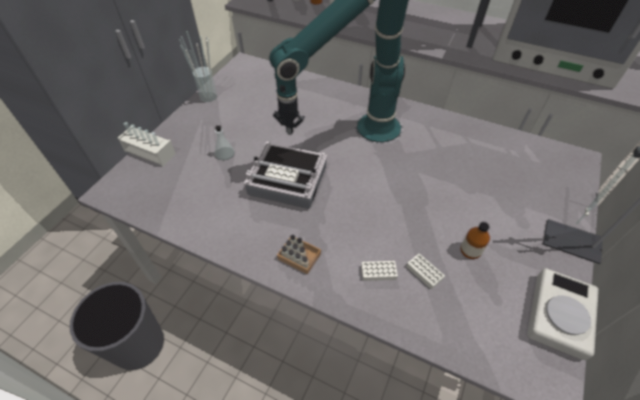

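```bash
python3 -c "
from workcell import ticket
print(ticket.finish_job())"
```

```text
the job is handed in; nothing more can be done
None
```

The rack is on the shaker mat, turned over with its eight large sockets up, and held between the fixed bar and the clamp bar. I handed the job in at about 30 s of the 72 s; no verdict is reported.

**What I did:**
- I took the rack nearest the base, at pixel (389, 223) in the scene camera.
- I stood it on its end, took a second grip from the other side, and laid it flat on the mat with the large sockets up. It sat about 20 mm from the mat centre towards the fixed bar.
- I then pushed the clamp bar with closed fingers until it stalled at about 12 N, and drew the arm clear.

**Last checks:**
- **Position:** the side and scene cameras put the rack centre at 54 mm from the mat centre and within 1 mm of the middle of the bars. It measured flat and parallel to the bars.
- **Clamp:** the bars measured 75.7 to 76.5 mm apart on their axes, against 76 mm for a snug rack. That puts the clamp joint at about 0.101.
- **Bystanders:** the bottle, flask and carton look unmoved in the last scene picture; I did not measure them again. The final force reading was close to zero, so the robot is touching nothing.

**Disagreements:**
- The scene camera's depth reads about 2 mm low.
- The wrist camera's last view cut off the fixed bar and part of the rack. Its rack centre of 48 mm is therefore not a full measurement, and I relied on the other two cameras.
- The fingertips pressed lightly on the bench, about 6 N, during the first grip. The force peaked at roughly 27 N when I set the rack on the mat, and I eased off before letting go.

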